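# Free the stuck rod stoppers and set the stain bottles out for washing

### The job

The glass rod stoppers of the stain bottles have stuck (a bottle may be open already). Work each one free by twisting it to and fro while pulling gently, so that its bottle stays down in the blue stand until the stopper is out, and stand each stopper rod-down in an opening of the white drip rack. Set all the bottles upright, open, on the floor of the white tray for washing, and leave the two sample pots and the tally counter where they are.

Things in the scene. Friction and masses are not known exactly. Their poses are not given: they have to be found in the camera images.
- bottle_0: Square amber glass bottle, pale labels, 0.47 to 0.66 kg; already open if its stopper is absent. Body 52 x 52 mm, 66 mm tall; round neck 38 mm in diameter, 62 to 96 mm above the underside: grasp it there from above once open. Origin: centre of the underside, z up. Starts in a recess of the blue stand, which stops it from turning (2 mm play) but does not hold it down.
- stopper_0: Green glass rod stopper of bottle_0, 60 g, 124 mm tall; may be absent. Origin: tip of its rod, z up. Rod 8 mm diameter from 0 to 66 mm up, plug 26 mm diameter from 66 to 86, flange 36 mm diameter from 86 to 91, then a flat upright tab to grip, 91 to 124 mm up, 14 mm thick along own x, 36 mm wide along own y. Starts tight in the bottle, tab within 0.55 rad of the bottle's yaw.
- home_0 (a point): Point in bottle_0, 10 mm above its underside, where the rod's tip is while the stopper is home. Straight pulling takes 11 to 15 N, more than the bottle weighs, so it comes up too. Twisted to and fro 0.4 rad or more (about 0.2 N m) while pulled by at most the bottle's weight, the stopper creeps out a few mm a stroke and is loose after 20 mm; its rod is clear after 90 mm.
- bottle_1: Square amber glass bottle, pale labels, 0.47 to 0.66 kg; already open if its stopper is absent. Body 52 x 52 mm, 66 mm tall; round neck 38 mm in diameter, 62 to 96 mm above the underside: grasp it there from above once open. Origin: centre of the underside, z up. Starts in a recess of the blue stand, which stops it from turning (2 mm play) but does not hold it down.
- stopper_1: Green glass rod stopper of bottle_1, 60 g, 124 mm tall; may be absent. Origin: tip of its rod, z up. Rod 8 mm diameter from 0 to 66 mm up, plug 26 mm diameter from 66 to 86, flange 36 mm diameter from 86 to 91, then a flat upright tab to grip, 91 to 124 mm up, 14 mm thick along own x, 36 mm wide along own y. Starts tight in the bottle, tab within 0.55 rad of the bottle's yaw.
- home_1 (a point): Point in bottle_1, 10 mm above its underside, where the rod's tip is while the stopper is home. Straight pulling takes 11 to 15 N, more than the bottle weighs, so it comes up too. Twisted to and fro 0.4 rad or more (about 0.2 N m) while pulled by at most the bottle's weight, the stopper creeps out a few mm a stroke and is loose after 20 mm; its rod is clear after 90 mm.
- bottle_2: Square amber glass bottle, pale labels, 0.47 to 0.66 kg; already open if its stopper is absent. Body 52 x 52 mm, 66 mm tall; round neck 38 mm in diameter, 62 to 96 mm above the underside: grasp it there from above once open. Origin: centre of the underside, z up. Starts in a recess of the blue stand, which stops it from turning (2 mm play) but does not hold it down.
- stopper_2: Green glass rod stopper of bottle_2, 60 g, 124 mm tall; may be absent. Origin: tip of its rod, z up. Rod 8 mm diameter from 0 to 66 mm up, plug 26 mm diameter from 66 to 86, flange 36 mm diameter from 86 to 91, then a flat upright tab to grip, 91 to 124 mm up, 14 mm thick along own x, 36 mm wide along own y. Starts tight in the bottle, tab within 0.55 rad of the bottle's yaw.
- home_2 (a point): Point in bottle_2, 10 mm above its underside, where the rod's tip is while the stopper is home. Straight pulling takes 11 to 15 N, more than the bottle weighs, so it comes up too. Twisted to and fro 0.4 rad or more (about 0.2 N m) while pulled by at most the bottle's weight, the stopper creeps out a few mm a stroke and is loose after 20 mm; its rod is clear after 90 mm.
- stand: Blue bottle stand, fixed, 84 x 244 mm, 32 mm tall; origin: centre of its underside. Three square recesses 56 x 56 mm in a row along its own y at -80, 0 and +80 mm; their floor is 6 mm and the walls' top 32 mm above the table, so a bottle must rise 26 mm to come out.
- rack: White drip rack, fixed, 60 x 226 mm, 75 mm tall; origin: centre of its underside. Four square openings 18 x 18 mm in a row along its own y at -78, -26, +26 and +78 mm, 69 mm deep (through a second plate with like openings). A stopper's rod hangs in an opening and its plug rests on the top; its rod tip is then 9 mm above the rack's underside.
- wash_tray: White shallow wash tray, loose, 178 x 248 mm (own x, y) at the rim, 31 mm tall, floor 3 mm thick, 0.7 kg; walls stand 81 mm (x) and 116 mm (y) from the middle. Origin: centre of the underside.
- red_pot: Bystander: sample pot with red lid, 52 mm diameter, 59 mm tall; origin: centre of the underside.
- yellow_pot: Bystander: sample pot with yellow lid, 52 mm diameter, 59 mm tall; origin: centre of the underside.
- tally: Bystander: hand tally counter, 52 x 53 x 22 mm; origin: centre of the underside.

How it is judged:
At the end, for the whole second after the job is handed in: Every bottle stands upright (within 0.12 rad) on the floor of the white tray, every stopper stands in an opening of the rack, rod down, plug resting on the rack's top (rod tip -1 to 15 mm above the rack's underside, within 0.2 rad of upright), the tray is level, and all are at rest and released (x of bottle_0 in the frame of wash_tray between -0.062 and 0.062 m and y of bottle_0 in the frame of wash_tray between -0.097 and 0.097 m and z of each of bottle_0, bottle_1, bottle_2 in the frame of wash_tray below 0.01 m and angle between each of bottle_0, bottle_1, bottle_2's own z axis and vertical below 0.12 rad and linear speed of each of bottle_0, stopper_0, bottle_1, stopper_1, bottle_2, stopper_2 below 0.02 m/s and x of stopper_0 in the frame of rack between -0.012 and 0.012 m and y of stopper_0 in the frame of rack between -0.095 and 0.095 m and z of stopper_0 in the frame of rack between -0.001 and 0.015 m and angle between each of stopper_0, stopper_1, stopper_2's own z axis and vertical below 0.2 rad and x of bottle_1 in the frame of wash_tray between -0.062 and 0.062 m and y of bottle_1 in the frame of wash_tray between -0.097 and 0.097 m and x of stopper_1 in the frame of rack between -0.012 and 0.012 m and y of stopper_1 in the frame of rack between -0.095 and 0.095 m and z of stopper_1 in the frame of rack between -0.001 and 0.015 m and x of bottle_2 in the frame of wash_tray between -0.062 and 0.062 m and y of bottle_2 in the frame of wash_tray between -0.097 and 0.097 m and x of stopper_2 in the frame of rack between -0.012 and 0.012 m and y of stopper_2 in the frame of rack between -0.095 and 0.095 m and z of stopper_2 in the frame of rack between -0.001 and 0.015 m and angle between wash_tray's own z axis and vertical below 0.06 rad); the robot touches nothing.
It fails at once if bottle_0 pulled up out of its recess by its stopper: the stopper risen more than 28 mm while still less than 14 mm out of the bottle (height (world z) of stopper_0 above 0.044 m and distance between stopper_0 and home_0 below 0.014 m).
It fails at once if bottle_1 pulled up out of its recess by its stopper: the stopper risen more than 28 mm while still less than 14 mm out of the bottle (height (world z) of stopper_1 above 0.044 m and distance between stopper_1 and home_1 below 0.014 m).
It fails at once if bottle_2 pulled up out of its recess by its stopper: the stopper risen more than 28 mm while still less than 14 mm out of the bottle (height (world z) of stopper_2 above 0.044 m and distance between stopper_2 and home_2 below 0.014 m).
It fails at once if a sample pot or the tally counter moved more than 4 cm (distance of any of red_pot, yellow_pot, tally from where it was at the start of the episode above 0.04 m).
Of stopper_0, stopper_1, stopper_2 only 2 to 3 are there at a start; the rules pass over those that are not, and their reading is None.
At some moment in a run one of wash_tray may be knocked a few centimetres aside while the robot is not near it.
Once in a run the grip may slacken for a moment while it holds something.
It also fails if it takes over 210 s, if anything falls off the work surface, if the arm or the gripper's body presses on something with over 40 N, if the wrist force passes 120 N, or if a joint passes its speed limit or range.

### The arm

A 6-joint arm with a two-finger parallel gripper is mounted at the origin on a cart in front of the work surface, level with it; the furniture and walls round the work are solid. World frame = base frame: x ahead of the robot, y to its left, z up, the work surface at z = 0. Lengths are in m, angles in rad, forces in N, time in s.
With the tool pointing down it reaches from about 0.35 to 0.875 m from the base axis. Payload 4.2 kg.
Tool frame: the origin (TCP) lies at the very end of the fingers, on their centre line; the grasp point (between the pads) lies 19 mm behind it; z points along the fingers, y is the line along which they close (so a half turn about z gives the same grasp; the last joint's range is limited). The gripper opens to 85 mm and grips with 20 to 120 N. Pads are 22 mm wide; open, the fingers measure 114 mm over their backs; the gripper's body (76 mm by 85 mm) begins 54 mm behind the grasp point. The pads swing forward as they close: fully open they stand 13 mm farther back than shut.
Start: joints at [1.567, 0.385, 0.008, 0, -1.194, -0.259], TCP at [0.162, 0.604, 0.231] pointing down, gripper open.
Joint ranges: [-3.14, 3.14], [-1.21, 2.06], [-1.07, 1.41], [-3.16, 2.05], [-2.99, -0.16], [-3.1, 3.1]. Speed limits (rad/s): [2.79, 2.79, 3.14, 3.14, 3.14, 3.14].

### API

Orientations are given as a rotation vector (axis times angle).
In Python, from station import r, vision, ticket gives the robot as it stands. The module is installed in compiled form; this text tells all that it offers.
- The arm moves only by the tool step_arm, never from a script. Its argument "commands" is a list that holds one entry, the list of rows, each a list of 4 numbers: the shift along the world's x, y, z in mm, then the turn about the world's z in rad. A call has 1 to 12 rows; each row shifts and turns the commanded pose from where the row before left it; what a row does not reach is not made up. A row lasts 1/8 s, in which the tool goes at most 62.5 mm and 10.7 degrees, less where a joint would pass 70% of its speed; a pose out of reach is approached as far as the arm can. A call is refused whole if a number of a shift passes 62.5 or a number of a turn 0.188, either way. A call with a gripper value outside its range is refused whole. "fingers" is the closure, from 0 (fully open) to 1 (shut), set as the call begins (left out, the last holds). The fingers move at their own pace and stop on an object; the grip force is fixed at half the most. Time passes only in rows, so rows that do not move let the fingers close. It gives the time, the measured TCP pose, the force, the opening and the grip force at its end, in the units of the state.
- r.read_state(): the state, without advancing time (a new reading comes with each control period).
- vision.capture(name): name is "scene" or "top" or "wrist"; returns (picture, depth): 400x640x3 uint8, blue, green, red; 400x640 float32, m along the optical axis (not along the pixel's ray), 0 where there is no reading.
- vision.get_calibration(name): a dict with "intrinsics" (3x3 intrinsics, pixels), "R" (3x3) and "t" (3): a world point X has camera coordinates R X + t. Camera axes: x right, y down, z forward; pixel columns grow to the right and rows downward; lengths in m; the calibration is good to about 2 mm. The wrist camera is an equidistant fisheye: a pixel r from the principal point sees the ray r / f radians off the axis. A picture is of the moment at which its call begins: read the wrist's pose just before it. get_calibration takes no time and is no camera call; for the wrist camera it gives the pose at the moment of the call.
- ticket.close_job(): hands the job in; it is judged then, once.
Trained networks look in the newest picture that a camera, given by its name, has taken for a name from the list of things; names that differ only in an ending like _2 or _b are one class to them, and where a whole thing is asked for, a point or a joint stands for the part that bears it (a point fixed in the world has none). Each returns a list of dicts, best first, with "p" (0 to 1); they miss things now and then, are a little off and sometimes report something else, mostly with a low value. They report only what shows in the picture. A call takes as long as a camera call.
- vision.search_frame(camera, query): "box" ([left, top, right, bottom] in pixels, round what is visible of it).
The state is a dict: "t": time; "joint_pos": joint angles; "joint_vel": joint speeds; "joint_efforts": joint torques, N m; "tcp_pos": TCP position; "tool_rot": TCP orientation; "contact_force": force on the tool from outside, world axes, zero at the start; "torque": the same for the moment, N m; "opening": finger opening in m; "gripper_force": force on a finger pad.
Only numpy, scipy, OpenCV 4.12 (cv2) and the standard library are available. Lean on these libraries where they do the work, as an engineer would, in place of code of your own. Each camera call takes 0.05 s, during which the arm holds its last target. There are 200 camera calls.

## Working session

There is one attempt and no reset: what is moved stays moved. The work goes in short steps, Python scripts to look and compute and a tool call to move; the robot and the scene stay as the last step left them, time stands still between calls to the robot, and variables do not carry over. Pictures are saved under pics/ and viewed, at most 14 in all, crops included, and the job is handed in when it is done.

Besides the shell and the picture viewer there is one more tool, called after "Emit:" as name(argument=value, ...), one argument or row to a line, values as JSON. step_arm: Moves the arm, as the interface text tells. Its arguments: {"type":"object","properties":{"commands":{"type":"array","items":{"type":"array","items":{"type":"array","items":{"type":"number"}}}},"fingers":{"type":"number"}},"required":["commands"]}

```bash
mkdir -p pics
cat > h.py <<'E'
import numpy as np, cv2
from station import r, vision, ticket
def cap(n, f=None):
    p,d=vision.capture(n); c=vision.get_calibration(n)
    if f: cv2.imwrite('pics/'+f,p)
    return p,d,c
def cloud(d,c):
    K=np.array(c['intrinsics']);R=np.array(c['R']);t=np.array(c['t'])
    v,u=np.mgrid[0:d.shape[0],0:d.shape[1]]
    X=np.stack([(u-K[0,2])/K[0,0]*d,(v-K[1,2])/K[1,1]*d,d],-1)
    W=(X-t)@R
    W[d<=0]=np.nan
    return W
E
python3 - <<'E'
from h import *
for n in ('top','scene'):
    p,d,c=cap(n,n+'0.png')
    np.savez(n+'0.npz',p=p,d=d,W=cloud(d,c))
    W=cloud(d,c)
    print(n,c['t'],-np.array(c['R']).T@np.array(c['t']))
s=r.read_state();print(s)
E
```

```text
top [-0.01591228  0.57817206  1.03758785] [0.36800987 0.02818085 1.12911436]
scene [-0.34636527  0.25501475  0.61730242] [-0.1162445  -0.50572371  0.54478844]
{'t': 0.1, 'joint_pos': array([ 1.56658928e+00,  3.85480880e-01,  6.78214805e-03, -4.12173802e-04,
       -1.19400785e+00, -2.58579743e-01]), 'joint_vel': array([ 0.00056252, -0.00304531,  0.00487266,  0.00174834, -0.00135485,
        0.00020597]), 'joint_efforts': array([-4.11833407e-04, -3.93316305e+01,  1.88930136e+01,  4.19791639e+00,
       -2.55044659e-03,  5.14011703e-06]), 'tcp_pos': array([0.16222438, 0.60304892, 0.23034132]), 'tool_rot': array([ 3.11255511e+00, -4.11579787e-01, -2.16190877e-04]), 'contact_force': array([-0.18352753, -0.07487175,  0.58712628]), 'torque': array([-0.04106568, -0.03883919,  0.05076581]), 'gripper_force': 0.0, 'opening': 0.08518660441476572}
```

View pics/top0.png

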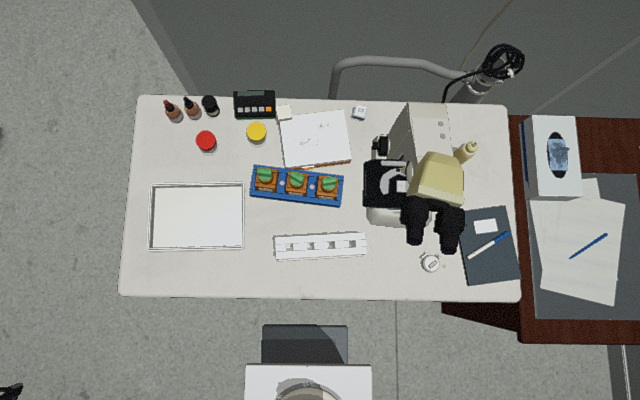

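View pics/scene0.png

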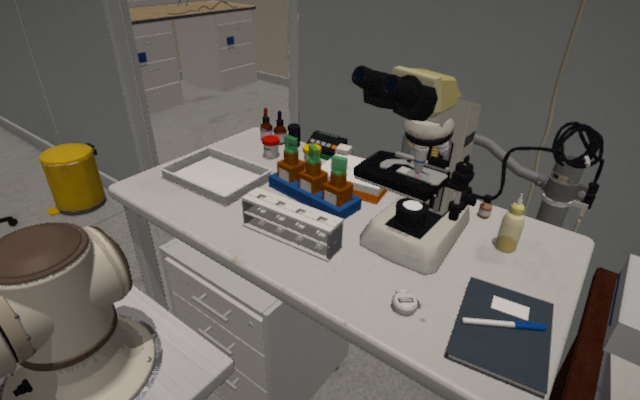

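Run:
```python
from h import *
for n in ('top','scene'):
    z=np.load(n+'0.npz');p,W=z['p'],z['W']
    print(n, vision.get_calibration(n)['intrinsics'])
    hsv=cv2.cvtColor(p,cv2.COLOR_BGR2HSV);H,S,V=cv2.split(hsv)
    ok=np.isfinite(W[...,0])&(W[...,0]>.2)&(W[...,0]<.9)&(abs(W[...,1])<.7)
    def comps(name,m,mn=15):
        m=(m&ok).astype('uint8');k,l,st,_=cv2.connectedComponentsWithStats(m)
        for i in range(1,k):
            if st[i,4]<mn: continue
            P=W[l==i]; r_=cv2.minAreaRect((P[:,:2]*1000).astype('float32'))
            print(n,name,st[i,4],'px',st[i,:4],'med',np.nanmedian(P,0).round(3),'zmax',np.percentile(P[:,2],[5,95]).round(3),'rect',np.round(r_[0]),np.round(r_[1]),round(r_[2],1))
    z_=W[...,2]
    comps('green',(H>35)&(H<85)&(S>80)&(z_>.10)&(z_<.16))
    comps('blue',(H>95)&(H<125)&(S>120)&(z_<.045)&(z_>.01),40)
    comps('white rack',(S<40)&(z_>.066)&(z_<.085),100)
    comps('red',((H<6)|(H>174))&(S>150)&(z_>.04)&(z_<.075))
    comps('yel',(H>20)&(H<35)&(S>120)&(z_>.04)&(z_<.075))
    comps('trayrim',(S<60)&(z_>.022)&(z_<.04)&(W[...,1]>.1),60)
```

```text
top [[423.62982979   0.         313.62195656]
 [  0.         423.62982979 193.57569398]
 [  0.           0.           1.        ]]
top green 164 px [257 167  15  14] med [0.61  0.118 0.134] zmax [0.105 0.141] rect [613. 119.] [29. 32.] 38.2
top green 163 px [290 171  14  15] med [0.601 0.041 0.135] zmax [0.104 0.141] rect [605.  41.] [32. 33.] 23.8
top green 156 px [322 177  15  13] med [ 0.592 -0.038  0.136] zmax [0.104 0.141] rect [595. -38.] [33. 29.] 69.8
top blue 1211 px [250 165  94  42] med [0.587 0.036 0.031] zmax [0.025 0.034] rect [606.  41.] [241.  84.] 84.0
top blue 83 px [493 231  17  12] med [ 0.482 -0.505  0.024] zmax [0.016 0.028] rect [ 481. -506.] [13. 52.] 29.4
top white rack 1792 px [275 232  92  27] med [ 0.445 -0.022  0.074] zmax [0.071 0.077] rect [445. -23.] [ 54. 226.] 4.5
top red 290 px [196 131  20  19] med [0.714 0.281 0.058] zmax [0.052 0.061] rect [716. 283.] [49. 47.] 47.5
top yel 294 px [247 122  19  20] med [0.742 0.151 0.057] zmax [0.053 0.061] rect [743. 151.] [50. 48.] 1.9
top trayrim 157 px [234 107  41  10] med [0.805 0.17  0.033] zmax [0.027 0.0
[... 1078 characters left out ...]
.] [ 58. 228.] 4.2
scene white rack 135 px [432 197  23  14] med [ 0.649 -0.271  0.077] zmax [0.067 0.084] rect [ 660. -274.] [20. 51.] 50.4
scene red 152 px [262 135  17  11] med [0.708 0.274 0.057] zmax [0.046 0.06 ] rect [713. 279.] [48. 45.] 88.9
scene yel 91 px [303 143  19  12] med [0.738 0.152 0.057] zmax [0.044 0.059] rect [747. 152.] [46. 51.] 51.6
scene trayrim 77 px [320 143  16  12] med [0.805 0.138 0.032] zmax [0.025 0.039] rect [805. 142.] [60. 16.] 79.9
scene trayrim 78 px [264 145  15   7] med [0.704 0.268 0.03 ] zmax [0.023 0.038] rect [708. 274.] [22. 42.] 40.1
scene trayrim 810 px [160 146 113  52] med [0.526 0.301 0.029] zmax [0.023 0.032] rect [520. 298.] [182. 251.] 1.9
```

Emit:
step_arm(
  commands=[
    [[30, -40, 5, 0], [36, -48, 5, -0.1], [38, -48, 5, -0.1], [38, -48, 5, -0.1], [38, -48, 5, -0.1], [38, -48, 5, -0.1], [38, -48, 5, -0.1], [38, -48, 5, -0.1], [38, -48, 5, -0.1], [38, -48, 0, -0.1], [30, -40, 0, -0.1], [20, -25, 0, 0]],
  ],
)

```text
t: 1.6
tcp_pos: [0.5831, 0.0643, 0.2755]
tool_rot: [2.532, -1.857, -0.001]
contact_force: [0.3, 0.5, -0.9]
opening: 0.0852
gripper_force: 0.0
```

Run:
```python
from h import *
s=r.read_state();print(s['tcp_pos'],s['tool_rot'],s['joint_pos'],s['contact_force'])
c=vision.get_calibration('wrist');print(c,-np.array(c['R']).T@np.array(c['t']))
p,d,_=cap('wrist','w1.png');np.savez('w1.npz',p=p,d=d,R=c['R'],t=c['t'],K=c['intrinsics'])
W=np.load('top0.npz')['W'];
m=(W[...,1]<-.08)&(W[...,1]>-.3)&(W[...,0]>.4)&(W[...,0]<.85)&(W[...,2]>.1)
P=W[m];print('scope',P.min(0),P.max(0))
for y in np.arange(-.1,-.3,-.02):
    q=P[(P[:,1]<=y)&(P[:,1]>y-.02)]
    if len(q): print(round(y,2),q.min(0).round(2),q.max(0).round(2))
```

```text
[0.58308591 0.06434932 0.27550137] [ 2.53242779e+00 -1.85729403e+00 -1.44640284e-03] [ 3.85696139e-01  2.92804890e-01 -1.60709395e-02 -2.20716542e-04
 -1.26333486e+00 -8.04231415e-02] [ 0.30458438  0.51831959 -0.87315889]
{'intrinsics': array([[309.70691629,   0.        , 323.27941795],
       [  0.        , 309.70691629, 199.61021189],
       [  0.        ,   0.        ,   1.        ]]), 'R': array([[-9.53928285e-01, -3.00033264e-01,  9.31892171e-04],
       [-2.84803338e-01,  9.06474430e-01,  3.11754976e-01],
       [-9.43815996e-02,  2.97126484e-01, -9.50162074e-01]]), 't': array([0.57701363, 0.05237628, 0.45870103])} [ 0.60863949 -0.0106467   0.41897404]
scope [ 0.41166781 -0.27999458  0.10004952] [ 0.7480104  -0.11578132  0.39514864]
-0.1 [ 0.53 -0.12  0.14] [ 0.64 -0.12  0.17]
-0.12 [ 0.53 -0.14  0.14] [ 0.64 -0.12  0.17]
-0.14 [ 0.44 -0.16  0.14] [ 0.64 -0.14  0.38]
-0.16 [ 0.43 -0.18  0.1 ] [ 0.72 -0.16  0.4 ]
-0.18 [ 0.43 -0.2   0.1 ] [ 0.75 -0.18  0.39]
-0.2 [ 0.47 -0.22  0.14] [ 0.74 -0.2   0.38]
-0.22 [ 0.41 -0.24  0.17] [ 0.75 -0.22  0.39]
-0.24 [ 0.41 -0.26  0.27] [ 0.75 -0.24  0.39]
-0.26 [ 0.45 -0.28  0.27] [ 0.74 -0.26  0.38]
```

View pics/w1.png

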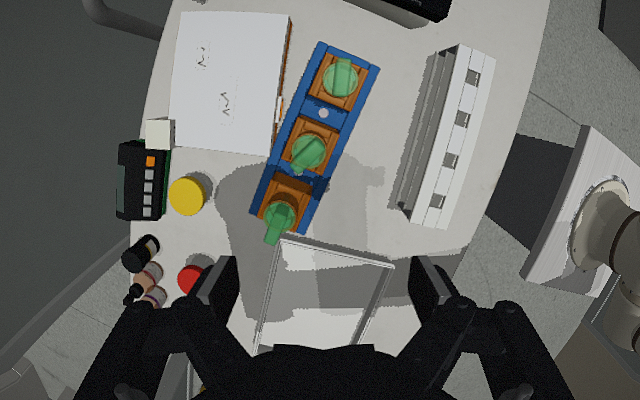

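```bash
cat >> h.py <<'E'
def wcloud(d,R,t,K):
    v,u=np.mgrid[0:d.shape[0],0:d.shape[1]]
    x=(u-K[0,2])/K[0,0];y=(v-K[1,2])/K[1,1];th=np.hypot(x,y)+1e-9
    k=np.tan(np.minimum(th,1.5))/th
    W=(np.stack([x*k*d,y*k*d,d],-1)-t)@R
    W[(d<=0)|(th>1.4)]=np.nan
    return W
def wcap(f=None):
    c=vision.get_calibration('wrist');p,d=vision.capture('wrist')
    if f: cv2.imwrite('pics/'+f,p)
    return p,wcloud(d,np.array(c['R']),np.array(c['t']),np.array(c['intrinsics']))
def comps(p,W,name,m,mn=15):
    k,l,st,_=cv2.connectedComponentsWithStats(m.astype('uint8'))
    for i in range(1,k):
        if st[i,4]<mn: continue
        P=W[l==i]; r_=cv2.minAreaRect((P[:,:2]*1000).astype('float32'))
        q=P[:,:2]-P[:,:2].mean(0);w,V=np.linalg.eigh(q.T@q);a=np.degrees(np.arctan2(V[1,1],V[0,1]))%180
        print(name,st[i,4],'px',st[i,:4],'mean',P.mean(0).round(4),'z',np.percentile(P[:,2],[5,95]).round(3),'rect',np.round(r_[0]),np.round(r_[1]),round(r_[2],1),'long axis deg',a.round(1))
def green(p):
    H,S,V=cv2.split(cv2.cvtColor(p,cv2.COLOR_BGR2HSV)); return (H>35)&(H<85)&(S>80)
E
python3 - <<'E'
from h import *
z=np.load('w1.npz');p=z['p'];W=wcloud(z['d'],z['R'],z['t'],z['K'])
H,S,V=cv2.split(cv2.cvtColor(p,cv2.COLOR_BGR2HSV))
g=green(p)
comps(p,W,'tabtop',g&(W[...,2]>.134)&(W[...,2]<.15))
comps(p,W,'tab',g&(W[...,2]>.112)&(W[...,2]<.15))
comps(p,W,'flange',g&(W[...,2]>.096)&(W[...,2]<.108))
comps(p,W,'blue',(H>95)&(H<125)&(S>120)&(W[...,2]>.026)&(W[...,2]<.045),100)
comps(p,W,'rack',(S<50)&(W[...,2]>.068)&(W[...,2]<.085),300)
comps(p,W,'tray',(S<50)&(W[...,2]>.023)&(W[...,2]<.04)&(W[...,1]>.1),100)
E
```

```text
tabtop 577 px [332  58  20  39] mean [ 0.5996 -0.0364  0.1404] z [0.138 0.142] rect [599. -37.] [15. 35.] 11.9 long axis deg 101.4
tabtop 577 px [290 139  35  35] mean [0.6075 0.0412 0.1404] z [0.138 0.142] rect [607.  42.] [36. 15.] 60.6 long axis deg 60.4
tabtop 455 px [264 211  23  35] mean [0.6176 0.1183 0.1404] z [0.138 0.142] rect [617. 120.] [36. 15.] 86.0 long axis deg 84.1
tab 594 px [332  58  20  39] mean [ 0.5998 -0.0362  0.1399] z [0.138 0.142] rect [599. -37.] [15. 35.] 11.7 long axis deg 100.9
tab 643 px [290 137  35  37] mean [0.6076 0.0403 0.1388] z [0.124 0.142] rect [607.  42.] [36. 15.] 59.6 long axis deg 61.4
tab 555 px [264 204  25  42] mean [0.6173 0.1156 0.1374] z [0.119 0.142] rect [617. 120.] [36. 15.] 86.0 long axis deg 84.4
flange 18 px [330  64   5   8] mean [ 0.6105 -0.0462  0.1073] z [0.107 0.108] rect [610. -46.] [4. 7.] 17.4 long axis deg 100.8
flange 46 px [323  69   8  20] mean [ 0.6129 -0.0334  0.1073] z [0.107 0.108] rect [613. -33.] [ 6. 19.] 24.9 long axis deg 112.9
flange 16 px [350  68   5  10] mean [ 0.5906 -0.0468  0.1074] z [0.107 0.108] rec
[... 1242 characters left out ...]
 ] z [0.069 0.083] rect [40.  1.] [119.  51.] 88.7 long axis deg 89.4
tray 967 px [ 84 123  14 161] mean [0.9407 0.2343 0.0316] z [0.024 0.039] rect [941. 248.] [ 13. 297.] 2.1 long axis deg 91.0
tray 328 px [148 149  16  72] mean [0.8053 0.1635 0.034 ] z [0.029 0.038] rect [807. 162.] [ 15. 109.] 2.6 long axis deg 93.0
tray 1656 px [253 238 142 118] mean [0.5283 0.2414 0.031 ] z [0.027 0.033] rect [521. 300.] [179. 246.] 2.4 long axis deg 34.9
tray 102 px [144 266  15  19] mean [0.8015 0.3177 0.0294] z [0.024 0.035] rect [801. 320.] [12. 35.] 49.4 long axis deg 141.0
tray 109 px [142 291  22  17] mean [0.7932 0.3674 0.0305] z [0.024 0.037] rect [796. 370.] [17. 39.] 65.7 long axis deg 150.3
```

Emit:
step_arm(
  commands=[
    [[11, 18, -20, -0.13], [11, 19, -30, -0.13], [12, 19, -30, -0.13], [0, 0, -40, 0], [0, 0, -30, 0], [0, 0, -13.5, 0], [0, 0, 0, 0]],
  ],
)

```text
t: 2.52
tcp_pos: [0.616, 0.1224, 0.1121]
tool_rot: [2.127, -2.309, -0.001]
contact_force: [-0.2, 0.1, 0.8]
opening: 0.0855
gripper_force: 0.0
```

Emit:
step_arm(
  commands=[
    [[0, 0, 0, 0], [0, 0, 0, 0], [0, 0, 0, 0], [0, 0, 0, 0], [0, 0, 0, 0], [0, 0, 0, 0]],
  ],
  fingers=1,
)

```text
t: 3.28
tcp_pos: [0.6168, 0.1226, 0.1135]
tool_rot: [-2.128, 2.31, -0.001]
contact_force: [-0.0, 0.4, 3.7]
opening: 0.0134
gripper_force: 59.4
```

Run:
```python
from h import *
s=r.read_state();print(s['tcp_pos'],s['tool_rot'],s['joint_pos'],s['contact_force'],s['torque'])
W=np.load('top0.npz')['W'];W2=np.load('scene0.npz')['W']
P=np.r_[W.reshape(-1,3),W2.reshape(-1,3)]
for x in np.arange(.42,.76,.04):
    print(round(x,2),[ (lambda q: round(float(q.max()),2) if len(q) else 0)(P[(abs(P[:,0]-x)<.02)&(P[:,1]<=y)&(P[:,1]>y-.02)&(P[:,2]<.5)][:,2]) for y in np.arange(-.08,-.24,-.02)])
```

```text
[0.61679787 0.12264444 0.11349583] [-2.12810554e+00  2.30953445e+00 -1.14414389e-03] [ 4.53392120e-01  4.90956418e-01 -1.36523477e-01  4.77661567e-04
 -9.42067315e-01 -5.35395479e-01] [-0.03034902  0.38891491  3.66244033] [-0.0216019   0.00690029 -0.04417849]
0.42 [0.08, 0.08, 0.08, 0.38, 0.4, 0.39, 0.01, 0.39]
0.46 [0.08, 0.08, 0.08, 0.35, 0.39, 0.39, 0.37, 0.39]
0.5 [0.0, 0.0, 0.07, 0.37, 0.38, 0.38, 0.38, 0.38]
0.54 [0.0, 0.17, 0.17, 0.17, 0.35, 0.38, 0.38, 0.38]
0.58 [0.03, 0.17, 0.17, 0.17, 0.17, 0.37, 0.37, 0.37]
0.62 [0.03, 0.17, 0.17, 0.18, 0.18, 0.32, 0.35, 0.35]
0.66 [0.05, 0.04, 0.17, 0.17, 0.17, 0.31, 0.31, 0.31]
0.7 [0.05, 0.05, 0.0, 0.1, 0.11, 0.3, 0.3, 0.3]
0.74 [0.05, 0.0, 0.0, 0.0, 0.1, 0.29, 0.29, 0.29]
```

Emit:
step_arm(
  commands=[
    [[0, 0, 3.5, 0.16], [0, 0, 0, 0.16], [0, 0, 0, 0.16], [0, 0, 0.5, -0.16], [0, 0, 0.5, -0.16], [0, 0, 0.5, -0.16], [0, 0, 0.5, -0.16], [0, 0, 0.5, -0.16], [0, 0, 0.5, -0.16], [0, 0, 0.5, 0.16], [0, 0, 0.5, 0.16], [0, 0, 0.5, 0.16]],
  ],
)

```text
t: 4.78
tcp_pos: [0.6153, 0.1228, 0.119]
tool_rot: [2.132, -2.305, -0.003]
contact_force: [1.7, 1.3, -3.8]
opening: 0.0129
gripper_force: 58.9
```

```bash
cat > st.py <<'E'
from h import *
s=r.read_state();print(s['t'],s['tcp_pos'].round(4),s['tool_rot'].round(3),'q',s['joint_pos'].round(3),'f',s['contact_force'].round(2),'m',s['torque'].round(3),s['opening'],s['gripper_force'])
a=2*np.arctan2(s['tool_rot'][1],s['tool_rot'][0]);print('toolx deg',np.degrees(a)%360,'closing deg',(np.degrees(a)-90)%180)
E
python3 st.py
```

```text
4.775 [0.6153 0.1228 0.119 ] [ 2.132 -2.305 -0.003] q [ 0.454  0.485 -0.13  -0.002 -0.958 -0.531] f [ 1.66  1.33 -3.84] m [ 0.493 -0.161 -0.157] 0.012858346913013987 58.85605752468109
toolx deg 265.5250604578417 closing deg 175.52506045784168
```

Emit:
step_arm(
  commands=[
    [[0, 0, 0.7, 0.17], [0, 0, 0.7, 0.17], [0, 0, 0.7, 0.17], [0, 0, 0.6, -0.17], [0, 0, 0.6, -0.17], [0, 0, 0.6, -0.17], [0, 0, 0.6, -0.17], [0, 0, 0.6, -0.17], [0, 0, 0.6, -0.17], [0, 0, 0.6, 0.17], [0, 0, 0.6, 0.17], [0, 0, 0.6, 0.17]],
  ],
)

```text
t: 6.28
tcp_pos: [0.6148, 0.1227, 0.1265]
tool_rot: [2.132, -2.304, -0.005]
contact_force: [-1.3, 1.8, -2.7]
opening: 0.0132
gripper_force: 58.9
```

```bash
python3 st.py
python3 - <<'E'
from h import *
p,d,c=cap('scene');W=cloud(d,c)
cv2.imwrite('pics/s1.png',cv2.resize(p[100:230,220:400],None,fx=4,fy=4,interpolation=cv2.INTER_CUBIC))
E
```

```text
6.275 [0.6148 0.1227 0.1265] [ 2.132 -2.304 -0.005] q [ 0.454  0.477 -0.122 -0.002 -0.975 -0.53 ] f [-1.28  1.82 -2.74] m [ 0.587  0.323 -0.066] 0.0132498047166736 58.9232075214386
toolx deg 265.5557137037274 closing deg 175.5557137037274
```

View pics/s1.png

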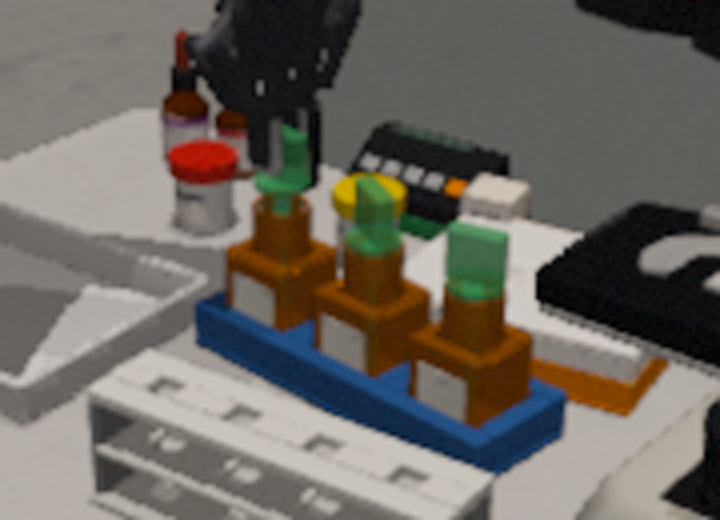

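The crop shows stopper_0 (about 285,190) risen with its plug showing above the neck, and its bottle still seated in the stand. I'll carry on twisting.

Emit:
step_arm(
  commands=[
    [[0, 0, 0.7, 0.17], [0, 0, 0.7, 0.17], [0, 0, 0.7, 0.17], [0, 0, 0.7, -0.17], [0, 0, 0.7, -0.17], [0, 0, 0.7, -0.17], [0, 0, 0.7, -0.17], [0, 0, 0.7, -0.17], [0, 0, 0.7, -0.17], [0, 0, 0.7, 0.17], [0, 0, 0.7, 0.17], [0, 0, 0.7, 0.17]],
  ],
)

```text
t: 7.82
tcp_pos: [0.616, 0.1224, 0.1363]
tool_rot: [2.131, -2.307, -0.001]
contact_force: [0.3, -0.2, -0.1]
opening: 0.0132
gripper_force: 59.3
```

Emit:
step_arm(
  commands=[
    [[0, 0, 1, 0], [0, 0, 2, 0], [0, 0, 2, 0], [0, 0, 0, 0], [0, 0, 0, 0]],
  ],
)

```text
t: 8.45
tcp_pos: [0.6163, 0.1225, 0.1417]
tool_rot: [-2.128, 2.311, 0.0]
contact_force: [0.1, -0.3, -1.4]
opening: 0.0126
gripper_force: 59.3
```

Emit:
step_arm(
  commands=[
    [[0, 0, 8, 0], [0, 0, 16, 0], [0, 0, 22, 0], [0, 0, 22, 0], [0, 0, 18, 0.1], [-15, 0, 0, 0.17], [-25, -20, 0, 0.17], [-25, -30, 0, 0.17], [-30, -30, 0, 0.17], [-30, -30, 0, 0.17], [-25, -30, 0, 0.17], [-16, -30, 0, 0.17]],
  ],
)

```text
t: 9.95
tcp_pos: [0.4495, -0.0483, 0.2294]
tool_rot: [-3.091, 0.557, -0.004]
contact_force: [0.1, -0.2, -0.3]
opening: 0.013
gripper_force: 59.3
```

Emit:
step_arm(
  commands=[
    [[0, 0, 0, 0.12], [0, 0, 0, 0.12], [0, 0, 0, 0.12], [0, 0, 0, 0]],
  ],
)

```text
t: 10.45
tcp_pos: [0.4507, -0.0475, 0.229]
tool_rot: [-3.141, 0.007, -0.003]
contact_force: [1.3, -0.2, -0.6]
opening: 0.0136
gripper_force: 59.3
```

```bash
python3 st.py
python3 - <<'E'
from h import *
p,W=wcap('w2.png')
H,S,V=cv2.split(cv2.cvtColor(p,cv2.COLOR_BGR2HSV))
np.savez('w2.npz',p=p,W=W)
comps(p,W,'green',green(p)&np.isfinite(W[...,0]),60)
s,d,c=cap('scene');Ws=cloud(d,c);comps(s,Ws,'sgreen',green(s)&(Ws[...,0]<.9),30)
cv2.imwrite('pics/s2.png',cv2.resize(s[80:260,200:420],None,fx=3,fy=3))
E
```

```text
10.45 [ 0.4507 -0.0475  0.229 ] [-3.141e+00  7.000e-03 -3.000e-03] q [ 0.256  0.089 -0.396  0.    -1.084  1.311] f [ 1.29 -0.21 -0.65] m [-0.019  0.006  0.003] 0.013609206720760951 59.30630385875702
toolx deg 359.759381135209 closing deg 89.75938113520903
green 1387 px [189   1  52  41] mean [0.6047 0.0393 0.1263] z [0.107 0.142] rect [619.  68.] [96. 35.] 66.0 long axis deg 64.8
green 1459 px [287   4  48  41] mean [ 0.5948 -0.0382  0.1289] z [0.107 0.142] rect [597. -37.] [33. 31.] 64.1 long axis deg 101.0
green 3668 px [291 195  65 117] mean [ 0.4619 -0.0464  0.242 ] z [0.205 0.257] rect [456. -47.] [35. 32.] 35.9 long axis deg 179.2
sgreen 789 px [292 128  55  47] mean [ 0.5479 -0.0166  0.1532] z [0.014 0.247] rect [654.  68.] [496. 118.] 40.5 long axis deg 27.5
sgreen 35 px [300 174   4  12] mean [ 0.4657 -0.0376  0.1329] z [0.043 0.156] rect [517.   4.] [176.   4.] 39.7 long axis deg 40.3
```

View pics/w2.png

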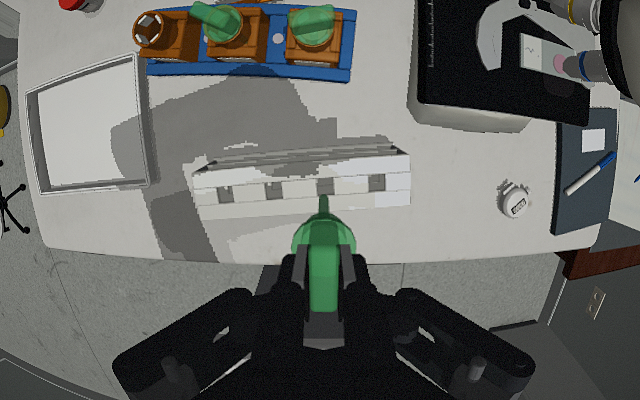

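View pics/s2.png

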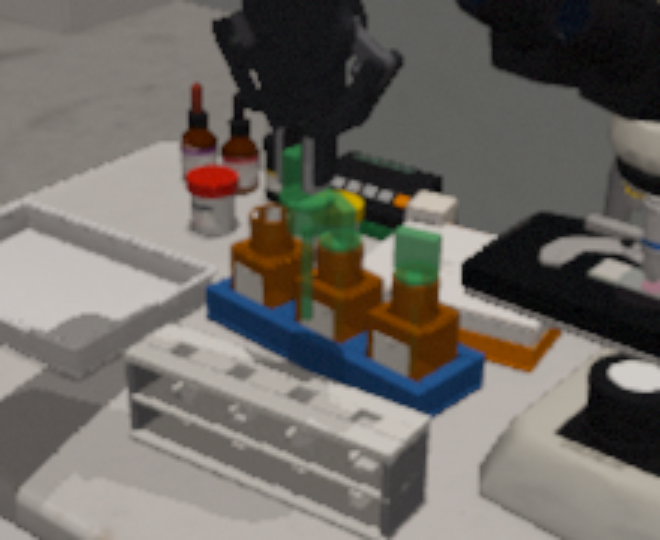

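Run:
```python
from h import *
z=np.load('w2.npz');p,W=z['p'],z['W'];g=green(p)
comps(p,W,'top',g&(W[...,2]>.250)&(W[...,2]<.27))
comps(p,W,'flange',g&(W[...,2]>.218)&(W[...,2]<.228),60)
comps(p,W,'rod',g&(W[...,2]<.205)&(W[...,2]>.14)&(W[...,0]<.5),10)
c=vision.get_calibration('wrist');K=np.array(c['intrinsics']);R=np.array(c['R']);t=np.array(c['t'])
def ray(u,v,zz):
    x=(u-K[0,2])/K[0,0];y=(v-K[1,2])/K[1,1];th=np.hypot(x,y);q=np.array([x*np.tan(th)/th,y*np.tan(th)/th,1])
    d=R.T@q;C=-R.T@t;return (C+d*(zz-C[2])/d[2]).round(4)
G=cv2.cvtColor(p,cv2.COLOR_BGR2GRAY)
for u,v in [(225,193),(274,188),(325,184),(377,182)]:
    a=G[v-13:v+14,u-12:u+13]
    T,m=cv2.threshold(a,0,255,cv2.THRESH_BINARY_INV+cv2.THRESH_OTSU)
    k,l,st,ce=cv2.connectedComponentsWithStats(m);i=l[13,12]
    print(T,st[i],ray(u-12+st[i,0]+st[i,2]/2-.5,v-13+st[i,1]+st[i,3]/2-.5,.075), ray(u,v,.075))
m=(W[...,2]>.071)&(W[...,2]<.079)&(W[...,0]>.38)&(W[...,0]<.52)&(abs(W[...,1])<.2)
print(cv2.minAreaRect((W[m][:,:2]*1000).astype('float32')))
cv2.imwrite('pics/w2c.png',cv2.resize(p[160:220,180:420],None,fx=3,fy=3,interpolation=cv2.INTER_CUBIC))
```

```text
top 2102 px [308 240  33  72] mean [ 0.4581 -0.0464  0.2559] z [0.254 0.257] rect [455. -47.] [14. 36.] 89.8 long axis deg 179.3
flange 802 px [291 216  65  38] mean [ 0.4645 -0.0462  0.2232] z [0.221 0.224] rect [463. -46.] [35. 21.] 89.2 long axis deg 90.4
rod 178 px [309 196  30  24] mean [ 0.4618 -0.0462  0.1758] z [0.142 0.204] rect [463. -46.] [14. 14.] 47.4 long axis deg 174.2
146.0 [  3   6  19  18 268] [0.4409 0.0561 0.075 ] [0.4425 0.056  0.075 ]
144.0 [  0   6  24  19 298] [0.4453 0.0042 0.075 ] [0.4474 0.0036 0.075 ]
144.0 [  2   6  20  21 330] [ 0.4481 -0.0472  0.075 ] [ 0.4512 -0.0477  0.075 ]
151.0 [  3   5  18  19 313] [ 0.4521 -0.0993  0.075 ] [ 0.4532 -0.0998  0.075 ]
((447.2195739746094, -21.484756469726562), (54.877933502197266, 227.30946350097656), 4.306746006011963)
```

View pics/w2c.png

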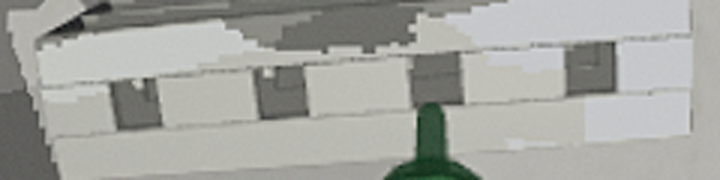

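Run:
```python
from h import *
z=np.load('w2.npz');p,W=z['p'],z['W'];g=green(p)
m=g&(W[...,2]<.206)&(W[...,2]>.1)&(W[...,0]<.5)
for a in np.arange(.13,.206,.01):
    q=W[m&(abs(W[...,2]-a)<.005)]
    if len(q): print(round(a,3),len(q),q.mean(0).round(4),q[:,0].min().round(4),q[:,0].max().round(4))
q=W[g&(W[...,2]>.250)&(W[...,2]<.27)]
A=np.c_[q[:,:2],np.ones(len(q))];print('top plane slope',np.linalg.lstsq(A,q[:,2],rcond=None)[0])
```

```text
0.14 24 [ 0.4585 -0.0465  0.1412] 0.4571 0.4597
0.15 28 [ 0.4581 -0.0459  0.1505] 0.4565 0.4592
0.16 29 [ 0.4584 -0.0461  0.1609] 0.457 0.4593
0.17 32 [ 0.4585 -0.0459  0.1695] 0.4573 0.4598
0.2 72 [ 0.4669 -0.0465  0.2023] 0.4637 0.4681
top plane slope [-0.00839053 -0.00625304  0.25957392]
```

Emit:
step_arm(
  commands=[
    [[-5.5, -1.2, -10, 0], [0, 0, -25, 0], [0, 0, -12, 0], [0, 0, -12, 0], [0, 0, -12, 0], [0, 0, -12, 0], [0, 0, -12, 0], [0, 0, -12, 0], [0, 0, -10, 0], [0, 0, -3, 0], [0, 0, 0, 0]],
  ],
)

```text
t: 11.92
tcp_pos: [0.4449, -0.0487, 0.1076]
tool_rot: [3.141, -0.004, -0.0]
contact_force: [-0.7, 0.7, 0.1]
opening: 0.0129
gripper_force: 59.3
```

Emit:
step_arm(
  commands=[
    [[0, 0, -1, 0], [0, 0, 0, 0]],
  ],
)

```text
t: 12.18
tcp_pos: [0.445, -0.0486, 0.107]
tool_rot: [-3.141, 0.004, -0.001]
contact_force: [-0.0, -0.5, -1.2]
opening: 0.0131
gripper_force: 59.3
```

Emit:
step_arm(
  commands=[
    [[0, 0, 0, 0], [0, 0, 0, 0], [0, 0, 0, 0], [0, 0, 20, 0], [0, 0, 40, 0], [0, 0, 40, 0], [0, 0, 20, 0]],
  ],
  fingers=0.5,
)

```text
t: 13.05
tcp_pos: [0.4457, -0.0486, 0.2291]
tool_rot: [-3.141, 0.004, -0.006]
contact_force: [1.0, 0.3, -0.4]
opening: 0.0427
gripper_force: 0.0
```

```bash
python3 st.py
python3 - <<'E'
from h import *
p,W=wcap()
comps(p,W,'green',green(p)&(W[...,0]<.52),60)
comps(p,W,'greentop',green(p)&(W[...,2]>.136),60)
E
```

```text
13.05 [ 0.4457 -0.0486  0.2291] [-3.141  0.004 -0.006] q [ 0.256  0.079 -0.407  0.    -1.081  1.312] f [ 0.97  0.3  -0.38] m [-0.009 -0.009  0.002] 0.04265900758598596 0.0
toolx deg 359.8512832809517 closing deg 89.85128328095169
green 1240 px [305 169  37  50] mean [ 0.4524 -0.0468  0.1198] z [0.1   0.135] rect [450. -47.] [35. 33.] 0.6 long axis deg 3.0
greentop 627 px [188   0  43  24] mean [0.6056 0.0398 0.1404] z [0.138 0.142] rect [607.  41.] [36. 14.] 60.0 long axis deg 64.2
greentop 777 px [286   0  48  24] mean [ 0.598  -0.0373  0.1404] z [0.138 0.142] rect [599. -38.] [14. 35.] 13.0 long axis deg 101.5
```

Emit:
step_arm(
  commands=[
    [[14, 8, 0, -0.174], [14, 8, 0, -0.174], [14, 8, 0, -0.174], [14, 8, 0, -0.174], [14, 8, 0, -0.174], [14, 8, 0, -0.174], [14, 8, 0, -0.174], [14, 8, 0, -0.174], [14, 8, 0, -0.174], [14, 8, 0, -0.174], [14, 6, 0, -0.174], [7.5, 4, 0, -0.174]],
  ],
)

```text
t: 14.6
tcp_pos: [0.6066, 0.0416, 0.2255]
tool_rot: [1.567, -2.721, -0.001]
contact_force: [-0.6, -0.2, 0.4]
opening: 0.0429
gripper_force: 0.0
```

Emit:
step_arm(
  commands=[
    [[0, 0, -30, 0], [0, 0, -40, 0], [0, 0, -30, 0], [0, 0, -12, 0], [0, 0, 0, 0]],
  ],
)

```text
t: 15.22
tcp_pos: [0.6061, 0.0412, 0.114]
tool_rot: [1.575, -2.716, -0.0]
contact_force: [0.2, 0.3, 0.5]
opening: 0.0428
gripper_force: 0.0
```

```bash
python3 st.py
```

```text
15.225 [0.6061 0.0412 0.114 ] [ 1.575 -2.716 -0.   ] q [ 0.334  0.46  -0.19   0.    -0.923 -0.854] f [0.17 0.27 0.48] m [-0.004 -0.027 -0.004] 0.04283558099025359 0.0
toolx deg 240.21468546012326 closing deg 150.21468546012326
```

Emit:
step_arm(
  commands=[
    [[0.8, 0, -1, 0], [0, 0, 0, 0], [0, 0, 0, 0], [0, 0, 0, 0], [0, 0, 0, 0]],
  ],
  fingers=1,
)

```text
t: 15.85
tcp_pos: [0.6076, 0.0418, 0.1151]
tool_rot: [-1.575, 2.716, -0.001]
contact_force: [-2.2, 2.3, 4.8]
opening: 0.0129
gripper_force: 59.9
```

Emit:
step_arm(
  commands=[
    [[0, 0, 3, 0.17], [0, 0, 0.5, 0.17], [0, 0, 0.5, 0.17], [0, 0, 0.5, -0.17], [0, 0, 0.5, -0.17], [0, 0, 0.5, -0.17], [0, 0, 0.5, -0.17], [0, 0, 0.5, -0.17], [0, 0, 0.5, -0.17], [0, 0, 0.5, 0.17], [0, 0, 0.5, 0.17], [0, 0, 0.5, 0.17]],
  ],
)

```text
t: 17.35
tcp_pos: [0.6069, 0.0416, 0.1209]
tool_rot: [1.582, -2.714, -0.002]
contact_force: [0.7, 1.4, -3.0]
opening: 0.0128
gripper_force: 58.9
```

Emit:
step_arm(
  commands=[
    [[0, 0, 0.7, 0.17], [0, 0, 0.7, 0.17], [0, 0, 0.7, 0.17], [0, 0, 0.6, -0.17], [0, 0, 0.6, -0.17], [0, 0, 0.6, -0.17], [0, 0, 0.6, -0.17], [0, 0, 0.6, -0.17], [0, 0, 0.6, -0.17], [0, 0, 0.6, 0.17], [0, 0, 0.6, 0.17], [0, 0, 0.6, 0.17]],
  ],
)

```text
t: 18.85
tcp_pos: [0.6064, 0.0414, 0.1284]
tool_rot: [1.581, -2.713, -0.002]
contact_force: [0.3, 1.6, -3.5]
opening: 0.0128
gripper_force: 59.0
```

Emit:
step_arm(
  commands=[
    [[0, 0, 0.7, 0.17], [0, 0, 0.7, 0.17], [0, 0, 0.7, 0.17], [0, 0, 0.7, -0.17], [0, 0, 0.7, -0.17], [0, 0, 0.7, -0.17], [0, 0, 0.7, -0.17], [0, 0, 0.7, -0.17], [0, 0, 0.7, -0.17], [0, 0, 0.7, 0.17], [0, 0, 0.7, 0.17], [0, 0, 0.7, 0.17]],
  ],
)

```text
t: 20.35
tcp_pos: [0.607, 0.041, 0.1377]
tool_rot: [1.583, -2.713, 0.0]
contact_force: [-0.3, 0.2, 0.6]
opening: 0.0131
gripper_force: 59.3
```

Emit:
step_arm(
  commands=[
    [[0, 0, 1, 0], [0, 0, 2, 0], [0, 0, 2, 0], [0, 0, 0, 0], [0, 0, 0, 0]],
  ],
)

```text
t: 20.98
tcp_pos: [0.6071, 0.0413, 0.1431]
tool_rot: [1.575, -2.718, -0.0]
contact_force: [-0.4, -0.3, -0.8]
opening: 0.0126
gripper_force: 59.3
```

```bash
python3 st.py;  python3 - <<'E'
from h import *
p,d,c=cap('scene');W=cloud(d,c);g=green(p)&(W[...,0]>.5)&(W[...,0]<.7)
comps(p,W,'g',g,20)
H,S,V=cv2.split(cv2.cvtColor(p,cv2.COLOR_BGR2HSV))
comps(p,W,'amber',(H>5)&(H<20)&(S>150)&(W[...,0]>.5)&(W[...,0]<.7)&(W[...,2]>.03)&(W[...,2]<.15),20)
E
```

```text
20.975 [0.6071 0.0413 0.1431] [ 1.575 -2.718 -0.   ] q [ 0.334  0.43  -0.155 -0.    -0.985 -0.854] f [-0.35 -0.32 -0.78] m [-0.023  0.039 -0.062] 0.01262728649874004 59.33795928955078
toolx deg 240.1874133274255 closing deg 150.1874133274255
g 229 px [307 133  15  31] mean [0.598  0.0311 0.1369] z [0.111 0.168] rect [601.  36.] [27. 32.] 6.5 long axis deg 106.1
g 247 px [332 155  15  20] mean [ 0.591  -0.043   0.1209] z [0.105 0.139] rect [588. -43.] [20. 34.] 11.1 long axis deg 101.4
amber 1579 px [277 148  76  58] mean [0.5938 0.0224 0.0675] z [0.036 0.097] rect [603.  40.] [217.  51.] 84.2 long axis deg 84.8
```

Emit:
step_arm(
  commands=[
    [[0, 0, 8, 0], [0, 0, 16, 0], [0, 0, 22, 0], [0, 0, 22, 0], [0, 0, 18, 0], [-20, 0, 0, 0.1], [-30, -7, 0, 0.1], [-35, -10, 0, 0.1], [-35, -10, 0, 0.1], [-25, -7, 0, 0.1], [-16, -3, 0, 0.1], [0, 0, 0, 0]],
  ],
)

```text
t: 22.52
tcp_pos: [0.4458, 0.0042, 0.2307]
tool_rot: [-2.306, 2.13, -0.002]
contact_force: [0.0, -0.1, -0.2]
opening: 0.0131
gripper_force: 59.3
```

Emit:
step_arm(
  commands=[
    [[0, 0, 0, 0], [0, 0, 0, 0]],
  ],
)

```text
t: 22.78
tcp_pos: [0.4469, 0.0045, 0.2293]
tool_rot: [-2.308, 2.132, -0.0]
contact_force: [-0.2, -0.4, -0.4]
opening: 0.0129
gripper_force: 59.3
```

```bash
python3 st.py
cat > inhand.py <<'E'
from h import *
import sys
zt=r.read_state()['tcp_pos'];p,W=wcap(sys.argv[1])
g=green(p)&(np.hypot(W[...,0]-zt[0],W[...,1]-zt[1])<.04)
comps(p,W,'top',g&(W[...,2]>zt[2]+.02)&(W[...,2]<zt[2]+.04))
comps(p,W,'flange',g&(abs(W[...,2]-zt[2]+.006)<.006),40)
comps(p,W,'rod',g&(W[...,2]<zt[2]-.05),10)
H,S,V=cv2.split(cv2.cvtColor(p,cv2.COLOR_BGR2HSV))
m=(S<50)&(W[...,2]>.071)&(W[...,2]<.079)&(W[...,0]>.38)&(W[...,0]<.52)&(abs(W[...,1])<.2)
q=cv2.minAreaRect((W[m][:,:2]*1000).astype('float32'));print(q)
E
python3 inhand.py w3.png
```

```text
22.775 [0.4469 0.0045 0.2293] [-2.308  2.132 -0.   ] q [ 0.376  0.078 -0.407  0.    -1.085 -0.297] f [-0.25 -0.45 -0.44] m [ 0.02  -0.028  0.032] 0.012863910691225763 59.3301397562027
toolx deg 274.54004346157797 closing deg 4.540043461577966
top 2027 px [307 242  34  70] mean [0.4486 0.001  0.2547] z [0.252 0.256] rect [449.   3.] [15. 35.] 2.6 long axis deg 94.3
flange 805 px [292 217  64  37] mean [ 0.4491 -0.006   0.2224] z [0.22  0.227] rect [449.  -4.] [35. 20.] 4.4 long axis deg 5.1
rod 97 px [315 146  23   6] mean [ 0.4488 -0.0329  0.1008] z [0.1   0.102] rect [449. -33.] [19.  5.] 4.4 long axis deg 3.5
rod 151 px [319 196  10  18] mean [0.4483 0.0009 0.1571] z [0.138 0.172] rect [449.   1.] [7. 3.] 11.0 long axis deg 4.0
((448.41290283203125, -38.64512634277344), (54.738037109375, 192.3806610107422), 4.205824375152588)
```

View pics/w3.png

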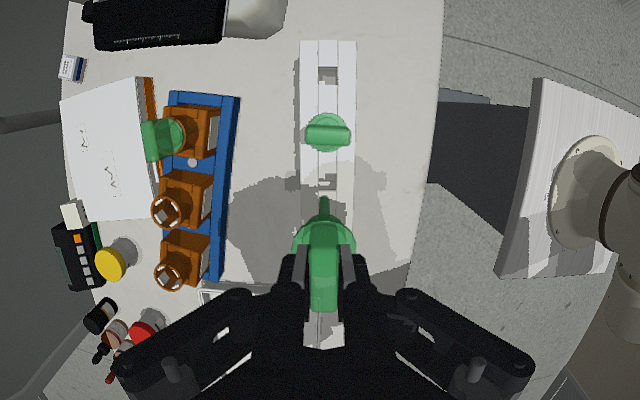

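Emit:
step_arm(
  commands=[
    [[-2.8, 0, -10, 0], [0, 0, -25, 0], [0, 0, -12, 0], [0, 0, -12, 0], [0, 0, -12, 0], [0, 0, -12, 0], [0, 0, -12, 0], [0, 0, -12, 0], [0, 0, -10, 0], [0, 0, -3, 0], [0, 0, 0, 0]],
  ],
)

```text
t: 24.2
tcp_pos: [0.4434, 0.0044, 0.109]
tool_rot: [2.309, -2.131, 0.0]
contact_force: [0.3, 0.8, -0.4]
opening: 0.013
gripper_force: 59.3
```

```bash
python3 st.py
```

```text
24.2 [0.4434 0.0044 0.109 ] [ 2.309 -2.131  0.   ] q [ 0.379  0.219 -0.591  0.    -0.762 -0.299] f [ 0.27  0.81 -0.39] m [0.015 0.009 0.003] 0.012965860576359614 59.33713495731354
toolx deg 274.5906543368173 closing deg 4.590654336817295
```

Emit:
step_arm(
  commands=[
    [[0, 0, -1.5, 0], [0, 0, 0, 0]],
  ],
)

```text
t: 24.45
tcp_pos: [0.4437, 0.0045, 0.108]
tool_rot: [-2.308, 2.13, -0.001]
contact_force: [-0.1, -0.5, 0.1]
opening: 0.0128
gripper_force: 59.6
```

Emit:
step_arm(
  commands=[
    [[0, 0, 0, 0], [0, 0, 0, 0], [0, 0, 0, 0], [0, 0, 20, 0], [0, 0, 40, 0], [0, 0, 40, 0], [0, 0, 20, 0], [30, 0, 0, 0.04], [40, -5, 0, 0.04], [40, -10, 0, 0.04], [30, -17, 0, 0], [16, -9.5, 0, 0]],
  ],
  fingers=0.5,
)

```text
t: 25.95
tcp_pos: [0.6005, -0.0379, 0.2267]
tool_rot: [2.431, -1.989, -0.001]
contact_force: [0.6, 0.7, -0.9]
opening: 0.0421
gripper_force: 0.0
```

Emit:
step_arm(
  commands=[
    [[0, 0, -30, 0], [0, 0, -40, 0], [0, 0, -30, 0], [0, 0, -12, 0], [0, 0, 0, 0]],
  ],
)

```text
t: 26.58
tcp_pos: [0.5993, -0.0372, 0.1152]
tool_rot: [2.431, -1.988, -0.001]
contact_force: [0.4, 0.4, 0.3]
opening: 0.0429
gripper_force: 0.0
```

```bash
python3 st.py
```

```text
26.575 [ 0.5993 -0.0372  0.1152] [ 2.431e+00 -1.988e+00 -1.000e-03] q [ 0.207  0.448 -0.207  0.    -0.917 -0.007] f [0.44 0.44 0.29] m [0.011 0.016 0.041] 0.042862828709051774 0.0
toolx deg 281.4701015649311 closing deg 11.470101564931099
```

Emit:
step_arm(
  commands=[
    [[0, 0, -2, 0], [0, 0, 0, 0], [0, 0, 0, 0], [0, 0, 0, 0], [0, 0, 0, 0]],
  ],
  fingers=1,
)

```text
t: 27.2
tcp_pos: [0.5991, -0.0373, 0.1148]
tool_rot: [2.432, -1.988, 0.0]
contact_force: [-3.9, -0.5, 6.0]
opening: 0.013
gripper_force: 60.1
```

Emit:
step_arm(
  commands=[
    [[0, 0, 3, 0.17], [0, 0, 0.5, 0.17], [0, 0, 0.5, 0.17], [0, 0, 0.5, -0.17], [0, 0, 0.5, -0.17], [0, 0, 0.5, -0.17], [0, 0, 0.5, -0.17], [0, 0, 0.5, -0.17], [0, 0, 0.5, -0.17], [0, 0, 0.5, 0.17], [0, 0, 0.5, 0.17], [0, 0, 0.5, 0.17]],
  ],
)

```text
t: 28.7
tcp_pos: [0.599, -0.0372, 0.1209]
tool_rot: [2.436, -1.983, -0.002]
contact_force: [0.2, -1.5, -3.1]
opening: 0.0129
gripper_force: 59.0
```

Emit:
step_arm(
  commands=[
    [[0, 0, 0.7, 0.17], [0, 0, 0.7, 0.17], [0, 0, 0.7, 0.17], [0, 0, 0.6, -0.17], [0, 0, 0.6, -0.17], [0, 0, 0.6, -0.17], [0, 0, 0.6, -0.17], [0, 0, 0.6, -0.17], [0, 0, 0.6, -0.17], [0, 0, 0.6, 0.17], [0, 0, 0.6, 0.17], [0, 0, 0.6, 0.17]],
  ],
)

```text
t: 30.2
tcp_pos: [0.5988, -0.037, 0.1284]
tool_rot: [2.437, -1.983, -0.002]
contact_force: [-0.8, 0.5, -3.5]
opening: 0.013
gripper_force: 59.0
```

Emit:
step_arm(
  commands=[
    [[0, 0, 0.7, 0.17], [0, 0, 0.7, 0.17], [0, 0, 0.7, 0.17], [0, 0, 0.7, -0.17], [0, 0, 0.7, -0.17], [0, 0, 0.7, -0.17], [0, 0, 0.7, -0.17], [0, 0, 0.7, -0.17], [0, 0, 0.7, -0.17], [0, 0, 0.7, 0.17], [0, 0, 0.7, 0.17], [0, 0, 0.7, 0.17]],
  ],
)

```text
t: 31.7
tcp_pos: [0.5999, -0.037, 0.138]
tool_rot: [-2.437, 1.981, -0.002]
contact_force: [0.1, -0.7, -0.8]
opening: 0.0129
gripper_force: 59.5
```

Emit:
step_arm(
  commands=[
    [[0, 0, 1, 0], [0, 0, 2, 0], [0, 0, 2, 0], [0, 0, 0, 0], [0, 0, 0, 0]],
  ],
)

```text
t: 32.33
tcp_pos: [0.5993, -0.0371, 0.143]
tool_rot: [-2.432, 1.989, -0.0]
contact_force: [-0.4, 0.3, 0.2]
opening: 0.013
gripper_force: 59.5
```

```bash
python3 st.py;  python3 - <<'E'
from h import *
p,d,c=cap('scene');W=cloud(d,c);g=green(p)&(W[...,0]>.3)&(W[...,0]<.7)
comps(p,W,'g',g,20)
H,S,V=cv2.split(cv2.cvtColor(p,cv2.COLOR_BGR2HSV))
comps(p,W,'amber',(H>5)&(H<20)&(S>150)&(W[...,0]>.5)&(W[...,0]<.7)&(W[...,2]>.03)&(W[...,2]<.15),20)
E
```

```text
32.325 [ 0.5993 -0.0371  0.143 ] [-2.432  1.989 -0.   ] q [ 0.207  0.418 -0.176 -0.    -0.977 -0.008] f [-0.36  0.27  0.23] m [-0.041  0.006  0.059] 0.013047982033508803 59.50485348701477
toolx deg 281.43912425134874 closing deg 11.439124251348744
g 207 px [332 145  16  30] mean [ 0.5922 -0.0473  0.1339] z [0.103 0.166] rect [592. -44.] [20. 34.] 28.2 long axis deg 112.6
g 383 px [272 177  17  29] mean [ 0.4377 -0.0019  0.1085] z [0.079 0.132] rect [497.  71.] [214.  31.] 51.6 long axis deg 68.5
g 383 px [293 184  17  30] mean [ 0.4432 -0.0532  0.1068] z [0.078 0.132] rect [508.   0.] [193.  33.] 40.1 long axis deg 41.7
amber 1641 px [277 148  77  58] mean [0.5941 0.0205 0.0679] z [0.036 0.098] rect [604.  38.] [215.  53.] 83.8 long axis deg 85.2
```

Emit:
step_arm(
  commands=[
    [[0, 0, 8, 0], [0, 0, 16, 0], [0, 0, 22, 0], [0, 0, 22, 0], [0, 0, 18, 0], [-15, 13, 0, -0.04], [-25, 20, 0, -0.04], [-35, 20, 0, -0.04], [-35, 20, 0, 0], [-30, 15, 0, 0], [-17, 5, 0, 0], [0, 0, 0, 0]],
  ],
)

```text
t: 33.88
tcp_pos: [0.4421, 0.0561, 0.2302]
tool_rot: [-2.308, 2.128, -0.002]
contact_force: [0.2, 0.2, -1.0]
opening: 0.0129
gripper_force: 59.5
```

Emit:
step_arm(
  commands=[
    [[0, 0, 0, 0], [0, 0, 0, 0]],
  ],
)

```text
t: 34.12
tcp_pos: [0.4431, 0.0556, 0.2289]
tool_rot: [2.307, -2.132, 0.0]
contact_force: [-0.5, 0.4, -0.3]
opening: 0.013
gripper_force: 59.5
```

```bash
python3 st.py; python3 inhand.py w4.png
```

```text
34.125 [0.4431 0.0556 0.2289] [ 2.307 -2.132  0.   ] q [ 0.491  0.078 -0.408  0.    -1.085 -0.412] f [-0.46  0.37 -0.34] m [0.002 0.038 0.041] 0.012968610430704339 59.46508169174194
toolx deg 274.5350863908286 closing deg 4.53508639082861
top 2047 px [308 242  32  70] mean [0.4449 0.0518 0.2548] z [0.252 0.256] rect [445.  54.] [14. 36.] 4.9 long axis deg 94.4
flange 806 px [292 217  64  37] mean [0.4451 0.0449 0.2225] z [0.22  0.227] rect [445.  47.] [35. 21.] 5.5 long axis deg 4.5
rod 12 px [314 147   5   4] mean [0.4535 0.0188 0.0989] z [0.089 0.102] rect [453.  20.] [3. 7.] 29.0 long axis deg 112.6
rod 106 px [320 152  17   7] mean [0.4442 0.0184 0.1336] z [0.132 0.134] rect [444.  18.] [13.  5.] 3.7 long axis deg 3.2
rod 145 px [319 197  11  18] mean [0.4441 0.0522 0.1568] z [0.139 0.172] rect [445.  53.] [7. 3.] 11.7 long axis deg 1.5
((446.7350158691406, -16.90131378173828), (54.58351516723633, 216.29541015625), 4.1390814781188965)
```

View pics/w4.png

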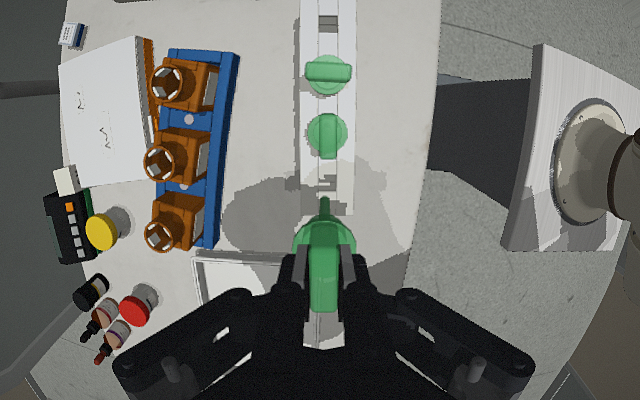

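Emit:
step_arm(
  commands=[
    [[-2.7, 0.5, -10, 0], [0, 0, -25, 0], [0, 0, -12, 0], [0, 0, -12, 0], [0, 0, -12, 0], [0, 0, -12, 0], [0, 0, -12, 0], [0, 0, -12, 0], [0, 0, -10, 0], [0, 0, -4.5, 0], [0, 0, 0, 0]],
  ],
)

```text
t: 35.55
tcp_pos: [0.4398, 0.0564, 0.1077]
tool_rot: [-2.309, 2.13, -0.0]
contact_force: [-0.6, -0.1, 0.7]
opening: 0.0127
gripper_force: 59.6
```

Emit:
step_arm(
  commands=[
    [[0, 0, 0, 0], [0, 0, 0, 0], [0, 0, 0, 0], [0, 0, 20, 0], [0, 0, 40, 0], [0, 0, 40, 0], [0, 0, 20, 0], [0, 0, 20, 0]],
  ],
  fingers=0.5,
)

```text
t: 36.55
tcp_pos: [0.4396, 0.0563, 0.2485]
tool_rot: [-2.308, 2.13, -0.0]
contact_force: [0.4, 0.1, -0.2]
opening: 0.0425
gripper_force: 0.0
```

```bash
python3 st.py
cat > look.py <<'E'
from h import *
p,d,c=cap('top','t_now.png');W=cloud(d,c)
H,S,V=cv2.split(cv2.cvtColor(p,cv2.COLOR_BGR2HSV))
comps(p,W,'green',green(p)&(W[...,2]>.09)&(abs(W[...,1])<.3),20)
comps(p,W,'amber',(H>5)&(H<22)&(S>120)&(W[...,2]>.05)&(W[...,2]<.12)&(W[...,1]<.5)&(W[...,0]<.7),15)
comps(p,W,'tray',(S<60)&(W[...,2]>.022)&(W[...,2]<.04)&(W[...,1]>.1),100)
E
python3 look.py
python3 - <<'E'
from h import *
p,W=wcap()
H,S,V=cv2.split(cv2.cvtColor(p,cv2.COLOR_BGR2HSV))
comps(p,W,'wg',green(p)&(W[...,2]>.09),60)
comps(p,W,'neck',(H>3)&(H<22)&(S>100)&(W[...,2]>.095)&(W[...,2]<.11)&(W[...,0]>.5)&(W[...,0]<.7),30)
E
```

```text
36.55 [0.4396 0.0563 0.2485] [-2.308  2.13  -0.   ] q [ 0.496  0.055 -0.382 -0.    -1.133 -0.416] f [ 0.4   0.07 -0.17] m [-0.019  0.041 -0.05 ] 0.0425200788213932 0.0
toolx deg 274.5806570671795 closing deg 4.580657067179516
green 130 px [325 236  12  15] mean [ 0.4459 -0.0455  0.1213] z [0.098 0.135] rect [446. -47.] [29. 29.] 50.4 long axis deg 3.5
green 107 px [305 239  13  13] mean [0.4411 0.0014 0.12  ] z [0.098 0.135] rect [441.  -0.] [24. 30.] 62.9 long axis deg 138.3
amber 274 px [254 167  24  22] mean [0.6092 0.1177 0.0772] z [0.064 0.102] rect [614. 120.] [51. 51.] 79.4 long axis deg 116.2
amber 260 px [286 171  23  24] mean [0.6013 0.0384 0.0778] z [0.067 0.102] rect [606.  40.] [51. 52.] 80.6 long axis deg 62.8
amber 283 px [316 175  23  24] mean [ 0.5921 -0.037   0.0771] z [0.067 0.102] rect [598. -38.] [51. 52.] 79.2 long axis deg 75.9
tray 343 px [171  63 108   8] mean [0.9382 0.2507 0.0311] z [0.023 0.039] rect [939. 247.] [ 14. 294.] 2.3 long axis deg 91.2
tray 154 px [234 108  42   9] mean [0.8039 0.1661 0.0326] z [0.026 0.039] rect [807. 161.] [ 18. 112.] 2.4 long
[... 193 characters left out ...]
0.1239] z [0.1   0.135] rect [448. -44.] [35. 29.] 23.2 long axis deg 2.4
wg 1051 px [308 111  37  42] mean [0.446  0.0042 0.1206] z [0.1   0.135] rect [446.   5.] [33. 34.] 46.0 long axis deg 104.9
wg 1101 px [308 165  35  45] mean [0.4419 0.0536 0.1194] z [0.1   0.135] rect [442.  56.] [34. 35.] 38.7 long axis deg 95.8
neck 400 px [159  64  37  37] mean [ 0.5974 -0.0369  0.1012] z [0.096 0.104] rect [599. -37.] [37. 38.] 49.0 long axis deg 173.4
neck 363 px [154 140  33  35] mean [0.6049 0.0407 0.1012] z [0.096 0.104] rect [607.  41.] [37. 37.] 2.2 long axis deg 13.1
neck 319 px [153 210  31  32] mean [0.6144 0.119  0.101 ] z [0.096 0.104] rect [617. 121.] [37. 36.] 16.4 long axis deg 43.8
```

Emit:
step_arm(
  commands=[
    [[30, 4, 0, 0], [50, 20, 0, 0], [50, 20, 0, 0], [37, 15, 0, 0], [10.5, 5, -20, 0], [0, 0, -40, 0], [0, 0, -40, 0], [0, 0, -40, 0], [0, 0, -25, 0], [0, 0, -8, 0], [0, 0, 0, 0]],
  ],
  fingers=0.1,
)

```text
t: 38.02
tcp_pos: [0.6166, 0.1201, 0.074]
tool_rot: [2.308, -2.13, -0.001]
contact_force: [0.3, 0.4, 0.5]
opening: 0.0769
gripper_force: 0.0
```

```bash
python3 st.py
```

```text
38.025 [0.6166 0.1201 0.074 ] [ 2.308e+00 -2.130e+00 -1.000e-03] q [ 0.45   0.535 -0.175  0.    -0.862 -0.37 ] f [0.33 0.36 0.48] m [0.007 0.016 0.013] 0.07686381897617113 0.0
toolx deg 274.58605417953146 closing deg 4.586054179531459
```

Emit:
step_arm(
  commands=[
    [[0, 0, -1, 0], [0, 0, 0, 0], [0, 0, 0, 0], [0, 0, 0, 0], [0, 0, 0, 0]],
  ],
  fingers=1,
)

```text
t: 38.65
tcp_pos: [0.6167, 0.1202, 0.0749]
tool_rot: [2.308, -2.131, -0.0]
contact_force: [-3.4, 0.5, 5.3]
opening: 0.0366
gripper_force: 59.5
```

Emit:
step_arm(
  commands=[
    [[0, 0, 4, 0], [0, 0, 10, 0], [0, 0, 15, 0], [0, 0, 20, 0], [0, 0, 8, 0], [0, 0, 0, 0]],
  ],
)

```text
t: 39.4
tcp_pos: [0.6172, 0.1205, 0.1313]
tool_rot: [-2.307, 2.13, -0.0]
contact_force: [-1.8, -0.4, -6.2]
opening: 0.0364
gripper_force: 61.5
```

```bash
python3 st.py; python3 look.py
```

```text
39.4 [0.6172 0.1205 0.1313] [-2.307  2.13  -0.   ] q [ 0.45   0.473 -0.117 -0.    -0.98  -0.37 ] f [-1.81 -0.35 -6.21] m [-0.055 -0.015  0.013] 0.03644853023771777 61.47577978670597
toolx deg 274.5741078773002 closing deg 4.574107877300207
green 128 px [325 236  12  15] mean [ 0.4462 -0.0458  0.1218] z [0.098 0.135] rect [446. -46.] [26. 32.] 66.2 long axis deg 179.2
green 130 px [304 239  14  13] mean [0.4422 0.004  0.121 ] z [0.098 0.135] rect [442.   4.] [28. 30.] 45.3 long axis deg 105.5
green 139 px [282 240  14  13] mean [0.4385 0.0549 0.1192] z [0.098 0.135] rect [439.  55.] [30. 29.] 48.5 long axis deg 96.1
amber 50 px [268 168  10  21] mean [0.6027 0.0982 0.0931] z [0.07  0.116] rect [607.  97.] [13. 48.] 63.4 long axis deg 163.3
amber 280 px [286 171  23  24] mean [0.5999 0.0399 0.0767] z [0.066 0.102] rect [606.  40.] [51. 52.] 80.2 long axis deg 89.2
amber 279 px [316 175  23  24] mean [ 0.5921 -0.0368  0.077 ] z [0.067 0.102] rect [597. -38.] [51. 51.] 79.5 long axis deg 72.7
tray 342 px [171  63 108   8] mean [0.9384 0.2482 0.0311] z [0.023 0.039] rect [939. 248.] [ 14. 295.] 2.2 long axis deg 91.3
tray 422 px [191 182  53  68] mean [0.5361 0.2154 0.029 ] z [0.024 0.033] rect [522. 245.] [179. 136.] 2.8 long axis deg 21.3
```

Emit:
step_arm(
  commands=[
    [[-5, 20, 0, 0.05], [-12, 35, 0, 0.05], [-17, 40, 0, 0.05], [-17, 40, 0, 0], [-17, 40, 0, 0], [-17, 40, 0, 0], [-14, 35, 0, 0], [0, 0, -10, 0], [0, 0, -20, 0], [0, 0, -16, 0], [0, 0, -6, 0], [0, 0, 0, 0]],
  ],
)

```text
t: 40.95
tcp_pos: [0.5182, 0.3699, 0.078]
tool_rot: [2.461, -1.951, 0.0]
contact_force: [-0.3, -0.3, -5.5]
opening: 0.0367
gripper_force: 61.4
```

```bash
python3 st.py
```

```text
40.95 [0.5182 0.3699 0.078 ] [ 2.461 -1.951  0.   ] q [ 0.874  0.542 -0.149  0.    -0.881 -0.644] f [-0.29 -0.32 -5.55] m [0.02  0.003 0.01 ] 0.03669007532318793 61.405375599861145
toolx deg 283.16701440362743 closing deg 13.167014403627434
```

Emit:
step_arm(
  commands=[
    [[0, 0, -3, 0], [0, 0, -2, 0], [0, 0, -1.5, 0], [0, 0, 0, 0], [0, 0, 0, 0]],
  ],
)

```text
t: 41.58
tcp_pos: [0.5182, 0.3704, 0.0721]
tool_rot: [-2.462, 1.952, -0.0]
contact_force: [-0.1, -0.8, -6.0]
opening: 0.0366
gripper_force: 61.5
```

Emit:
step_arm(
  commands=[
    [[0, 0, 0, 0], [0, 0, 0, 0], [0, 0, 0, 0], [0, 0, 0, 0], [0, 0, 0, 0], [0, 0, 20, 0], [0, 0, 40, 0], [0, 0, 40, 0], [0, 0, 40, 0], [0, 0, 20, 0]],
  ],
  fingers=0.15,
)

```text
t: 42.82
tcp_pos: [0.5188, 0.3708, 0.2351]
tool_rot: [-2.458, 1.949, -0.001]
contact_force: [0.0, 0.2, -1.0]
opening: 0.0721
gripper_force: 0.0
```

```bash
python3 st.py;python3 - <<'E'
from h import *
p,W=wcap()
H,S,V=cv2.split(cv2.cvtColor(p,cv2.COLOR_BGR2HSV))
comps(p,W,'neck',(H>3)&(H<22)&(S>100)&(W[...,2]>.092)&(W[...,2]<.11)&(W[...,0]>.4)&(W[...,0]<.7),30)
comps(p,W,'tray',(S<60)&(W[...,2]>.024)&(W[...,2]<.036)&(W[...,1]>.1)&(W[...,0]<.7),100)
E
```

```text
42.825 [0.5188 0.3708 0.2351] [-2.458e+00  1.949e+00 -1.000e-03] q [ 8.740e-01  4.020e-01  4.400e-02  1.000e-03 -1.208e+00 -6.440e-01] f [ 0.03  0.16 -1.01] m [-0.026 -0.035  0.004] 0.07210584846301485 0.0
toolx deg 283.1901639775014 closing deg 13.190163977501413
neck 439 px [307 166  39  40] mean [0.5188 0.3704 0.0985] z [0.094 0.101] rect [519. 371.] [36. 37.] 14.0 long axis deg 107.6
tray 4752 px [247   0 187 227] mean [0.5199 0.3023 0.0305] z [0.026 0.033] rect [521. 302.] [179. 248.] 2.3 long axis deg 89.5
```

Emit:
step_arm(
  commands=[
    [[8, -30, 0, -0.05], [11, -40, 0, -0.05], [11, -40, 0, -0.05], [11, -40, 0, 0], [11, -40, 0, 0], [11, -40, 0, 0], [11, -40, 0, 0], [9, -35, -10, 0], [5, -25, -20, 0], [0, 0, -40, 0], [0, 0, -40, 0], [0, 0, -35, 0]],
  ],
)

```text
t: 44.38
tcp_pos: [0.6053, 0.0399, 0.0848]
tool_rot: [2.307, -2.13, -0.002]
contact_force: [0.4, -0.1, -0.5]
opening: 0.0726
gripper_force: 0.0
```

Emit:
step_arm(
  commands=[
    [[0, 0, -13, 0], [0, 0, -3, 0], [0, 0, 0, 0]],
  ],
)

```text
t: 44.75
tcp_pos: [0.607, 0.0406, 0.0721]
tool_rot: [-2.308, 2.129, -0.002]
contact_force: [1.2, 0.9, 0.1]
opening: 0.0724
gripper_force: 0.0
```

Emit:
step_arm(
  commands=[
    [[0, 0, 0, 0], [0, 0, 0, 0], [0, 0, 0, 0], [0, 0, 0, 0], [0, 0, 0, 0]],
  ],
  fingers=1,
)

```text
t: 45.38
tcp_pos: [0.6071, 0.0405, 0.0724]
tool_rot: [-2.308, 2.129, -0.003]
contact_force: [-0.4, -0.1, 5.8]
opening: 0.0369
gripper_force: 59.9
```

Emit:
step_arm(
  commands=[
    [[0, 0, 4, 0], [0, 0, 10, 0], [0, 0, 15, 0], [0, 0, 20, 0], [0, 0, 8, 0], [0, 0, 0, 0]],
  ],
)

```text
t: 46.12
tcp_pos: [0.6055, 0.0402, 0.1286]
tool_rot: [2.308, -2.131, -0.001]
contact_force: [-0.2, 0.4, -4.9]
opening: 0.0362
gripper_force: 62.0
```

```bash
python3 st.py; python3 look.py
```

```text
46.125 [0.6055 0.0402 0.1286] [ 2.308e+00 -2.131e+00 -1.000e-03] q [ 0.333  0.443 -0.176 -0.001 -0.952 -0.253] f [-0.23  0.41 -4.91] m [ 0.01  -0.027 -0.015] 0.03616199728072228 61.97903238236904
toolx deg 274.560104995982 closing deg 4.560104995982016
green 130 px [325 236  12  15] mean [ 0.446  -0.0459  0.1214] z [0.098 0.135] rect [446. -46.] [27. 31.] 61.2 long axis deg 179.0
green 131 px [304 239  14  13] mean [0.4421 0.004  0.1202] z [0.097 0.134] rect [443.   4.] [30. 30.] 47.7 long axis deg 102.2
green 140 px [282 240  14  13] mean [0.4383 0.0547 0.1198] z [0.097 0.135] rect [439.  55.] [30. 29.] 47.4 long axis deg 97.0
amber 278 px [316 175  23  24] mean [ 0.5922 -0.0369  0.0771] z [0.067 0.101] rect [598. -38.] [51. 52.] 80.2 long axis deg 70.9
amber 16 px [286 186   6   6] mean [0.5822 0.0617 0.0927] z [0.066 0.118] rect [582.  60.] [13.  1.] 82.0 long axis deg 81.5
amber 330 px [153 204  25  22] mean [0.5123 0.3619 0.0736] z [0.057 0.098] rect [515. 369.] [51. 50.] 87.7 long axis deg 130.8
tray 342 px [172  63 107   8] mean [0.9385 0.2475 0.0305] z [0.023 0.039] rect [939. 248.] [ 14. 294.] 2.0 long axis deg 91.2
tray 174 px [234 107  41  10] mean [0.8044 0.1682 0.033 ] z [0.026 0.039] rect [808. 162.] [ 20. 110.] 2.5 long axis deg 92.7
tray 395 px [146 183  40  68] mean [0.5012 0.4027 0.0287] z [0.023 0.033] rect [516. 374.] [177. 100.] 2.4 long axis deg 13.8
tray 107 px [234 182  10  36] mean [0.5751 0.1852 0.0284] z [0.024 0.032] rect [564. 191.] [95. 24.] 4.0 long axis deg 8.4
```

Emit:
step_arm(
  commands=[
    [[-4, 20, 0, 0.05], [-10, 35, 0, 0.05], [-14, 42, 0, 0.05], [-14, 42, 0, 0], [-14, 42, 0, 0], [-14, 42, 0, 0], [-14, 38, 0, 0], [0, 0, -10, 0], [0, 0, -20, 0], [0, 0, -16, 0], [0, 0, -7, 0], [0, 0, 0, 0]],
  ],
)

```text
t: 47.68
tcp_pos: [0.5221, 0.3008, 0.0743]
tool_rot: [2.46, -1.951, -0.0]
contact_force: [0.1, 0.9, -4.8]
opening: 0.037
gripper_force: 61.9
```

```bash
python3 st.py
```

```text
47.675 [0.5221 0.3008 0.0743] [ 2.46  -1.951 -0.   ] q [ 0.791  0.499 -0.242  0.    -0.831 -0.562] f [ 0.11  0.9  -4.82] m [-0.021 -0.074  0.017] 0.036997593454157866 61.856572441756725
toolx deg 283.1610826695188 closing deg 13.161082669518777
```

Emit:
step_arm(
  commands=[
    [[0, 0, -3, 0], [0, 0, -1.5, 0], [0, 0, -1, 0], [0, 0, 0, 0], [0, 0, 0, 0]],
  ],
)

```text
t: 48.3
tcp_pos: [0.5222, 0.3014, 0.0696]
tool_rot: [-2.461, 1.952, -0.0]
contact_force: [-0.5, 0.6, -6.3]
opening: 0.0367
gripper_force: 61.9
```

Emit:
step_arm(
  commands=[
    [[0, 0, 0, 0], [0, 0, 0, 0], [0, 0, 0, 0], [0, 0, 0, 0], [0, 0, 0, 0], [0, 0, 20, 0], [0, 0, 40, 0], [0, 0, 40, 0], [0, 0, 40, 0], [0, 0, 20, 0]],
  ],
  fingers=0.15,
)

```text
t: 49.55
tcp_pos: [0.5228, 0.3018, 0.2324]
tool_rot: [-2.459, 1.949, -0.002]
contact_force: [1.1, -0.2, -0.4]
opening: 0.0723
gripper_force: 0.0
```

```bash
python3 st.py;python3 - <<'E'
from h import *
p,W=wcap()
H,S,V=cv2.split(cv2.cvtColor(p,cv2.COLOR_BGR2HSV))
comps(p,W,'neck',(H>3)&(H<22)&(S>100)&(W[...,2]>.092)&(W[...,2]<.11)&(W[...,0]>.4)&(W[...,0]<.7),30)
comps(p,W,'tray',(S<60)&(W[...,2]>.024)&(W[...,2]<.036)&(W[...,1]>.1)&(W[...,0]<.7),100)
E
```

```text
49.55 [0.5228 0.3018 0.2324] [-2.459e+00  1.949e+00 -2.000e-03] q [ 7.920e-01  3.460e-01 -4.900e-02  1.000e-03 -1.172e+00 -5.620e-01] f [ 1.12 -0.18 -0.38] m [ 0.009  0.016 -0.   ] 0.07227795999205462 0.0
toolx deg 283.19247954071164 closing deg 13.192479540711645
neck 455 px [305 167  41  40] mean [0.5238 0.3013 0.0986] z [0.094 0.101] rect [524. 302.] [37. 37.] 14.0 long axis deg 97.5
neck 405 px [296 233  38  36] mean [0.5189 0.3687 0.0981] z [0.093 0.1  ] rect [518. 371.] [37. 38.] 48.6 long axis deg 97.8
tray 4359 px [241  52 184 222] mean [0.5219 0.2882 0.0306] z [0.026 0.033] rect [521. 302.] [180. 250.] 2.5 long axis deg 93.1
```

Emit:
step_arm(
  commands=[
    [[6, -25, 0, 0.13], [8, -32, 0, 0.13], [8, -32, 0, 0.13], [8, -32, 0, 0.13], [8, -32, 0, 0.13], [8, -32, 0, 0.13], [8, -32, 0, 0.13], [8, -32, 0, 0.13], [8, -32, 0, 0.13], [4, -32, 0, 0.13], [2, -26, 0, 0.04], [0, 0, 0, 0]],
  ],
)

```text
t: 51.1
tcp_pos: [0.5978, -0.0392, 0.2285]
tool_rot: [3.141, -0.006, -0.002]
contact_force: [-0.1, 0.8, -0.5]
opening: 0.0724
gripper_force: 0.0
```

Emit:
step_arm(
  commands=[
    [[0, 0, -35, 0], [0, 0, -40, 0], [0, 0, -40, 0], [0, 0, -30, 0], [0, 0, -12, 0], [0, 0, -3, 0], [0, 0, 0, 0]],
  ],
)

```text
t: 51.98
tcp_pos: [0.5989, -0.0374, 0.0705]
tool_rot: [-3.141, 0.001, -0.003]
contact_force: [0.4, -0.7, -0.0]
opening: 0.0726
gripper_force: 0.0
```

```bash
python3 st.py
```

```text
51.975 [ 0.5989 -0.0374  0.0705] [-3.141e+00  1.000e-03 -3.000e-03] q [ 0.207  0.499 -0.255  0.    -0.815  1.363] f [ 0.42 -0.74 -0.02] m [ 0.003 -0.035  0.056] 0.07263796227643589 0.0
toolx deg 359.97361588323946 closing deg 89.97361588323946
```

Emit:
step_arm(
  commands=[
    [[0, 0, 1, 0], [0, 0, 0, 0], [0, 0, 0, 0], [0, 0, 0, 0], [0, 0, 0, 0]],
  ],
  fingers=1,
)

```text
t: 52.6
tcp_pos: [0.5989, -0.038, 0.072]
tool_rot: [3.141, -0.001, 0.003]
contact_force: [-1.0, -1.4, 5.8]
opening: 0.0364
gripper_force: 59.5
```

Emit:
step_arm(
  commands=[
    [[0, 0, 4, 0], [0, 0, 10, 0], [0, 0, 15, 0], [0, 0, 20, 0], [0, 0, 8, 0], [0, 0, 0, 0]],
  ],
)

```text
t: 53.35
tcp_pos: [0.5978, -0.0374, 0.1282]
tool_rot: [-3.141, 0.002, -0.001]
contact_force: [-0.6, 0.2, -6.7]
opening: 0.0364
gripper_force: 62.2
```

```bash
python3 st.py; python3 look.py
```

```text
53.35 [ 0.5978 -0.0374  0.1282] [-3.141e+00  2.000e-03 -1.000e-03] q [ 2.070e-01  4.310e-01 -1.970e-01 -1.000e-03 -9.420e-01  1.363e+00] f [-0.56  0.23 -6.69] m [-0.016  0.051 -0.009] 0.03639948547856935 62.20578834414482
toolx deg 359.9412505568581 closing deg 89.94125055685811
green 129 px [325 236  12  15] mean [ 0.4459 -0.0458  0.1213] z [0.098 0.135] rect [446. -48.] [29. 28.] 44.0 long axis deg 0.2
green 133 px [304 239  14  13] mean [0.4419 0.0039 0.1199] z [0.097 0.134] rect [442.   4.] [28. 30.] 45.0 long axis deg 104.9
green 37 px [290 240   6  11] mean [0.441  0.0447 0.1236] z [0.098 0.135] rect [443.  44.] [25. 10.] 17.4 long axis deg 21.9
amber 37 px [316 190  20   8] mean [ 0.5724 -0.0311  0.0828] z [0.065 0.114] rect [572. -34.] [50.  2.] 80.1 long axis deg 80.0
amber 313 px [181 203  24  21] mean [0.5166 0.2932 0.0735] z [0.057 0.098] rect [520. 300.] [52. 50.] 88.5 long axis deg 131.0
amber 332 px [153 204  25  22] mean [0.5121 0.362  0.0736] z [0.058 0.098] rect [515. 369.] [52. 50.] 87.1 long axis deg 129.3
tray 335 px [171  63 108   7] mean [0.9384 0.2486 0.0311] z [0.023 0.039] rect [940. 248.] [ 16. 295.] 2.3 long axis deg 91.2
tray 156 px [234 107  37  10] mean [0.8039 0.1725 0.033 ] z [0.027 0.039] rect [807. 167.] [21. 98.] 2.2 long axis deg 91.0
tray 661 px [146 182  80  69] mean [0.5142 0.358  0.0288] z [0.024 0.033] rect [519. 324.] [179. 202.] 2.5 long axis deg 13.9
```

Emit:
step_arm(
  commands=[
    [[-2, 15, 0, -0.14], [-6, 22, 0, -0.14], [-8, 30, 0, -0.14], [-8, 30, 0, -0.14], [-8, 30, 0, -0.14], [-8, 30, 0, -0.14], [-8, 30, 0, -0.14], [-8, 30, 0, -0.14], [-8, 30, 0, -0.14], [-8, 21, 0, -0.16], [0, 0, 0, 0], [0, 0, -10, 0]],
  ],
)

```text
t: 54.9
tcp_pos: [0.5262, 0.2303, 0.1173]
tool_rot: [-2.383, 2.047, -0.0]
contact_force: [-0.3, 0.6, -5.9]
opening: 0.0362
gripper_force: 62.2
```

Emit:
step_arm(
  commands=[
    [[0, 0, -20, 0], [0, 0, -16, 0], [0, 0, -6, 0], [0, 0, 0, 0], [0, 0, 0, 0]],
  ],
)

```text
t: 55.52
tcp_pos: [0.5267, 0.2306, 0.0762]
tool_rot: [-2.381, 2.048, -0.001]
contact_force: [0.5, -0.2, -6.0]
opening: 0.0365
gripper_force: 62.1
```

```bash
python3 st.py
```

```text
55.525 [0.5267 0.2306 0.0762] [-2.381e+00  2.048e+00 -1.000e-03] q [ 0.694  0.457 -0.314  0.    -0.799 -0.544] f [ 0.48 -0.21 -6.02] m [-0.008  0.009  0.046] 0.03647696917929322 62.09586750715971
toolx deg 278.60689666523245 closing deg 8.606896665232455
```

Bottom is about 10 mm up; lower 7 mm to the tray floor and release.

Emit:
step_arm(
  commands=[
    [[0, 0, -4, 0], [0, 0, -2, 0], [0, 0, -1.2, 0], [0, 0, 0, 0], [0, 0, 0, 0]],
  ],
)

```text
t: 56.15
tcp_pos: [0.5261, 0.2303, 0.0687]
tool_rot: [2.382, -2.049, 0.0]
contact_force: [-1.5, -0.9, -2.6]
opening: 0.0364
gripper_force: 62.5
```

Emit:
step_arm(
  commands=[
    [[0, 0, 0, 0], [0, 0, 0, 0], [0, 0, 0, 0], [0, 0, 0, 0], [0, 0, 0, 0], [0, 0, 20, 0], [0, 0, 40, 0], [0, 0, 40, 0], [0, 0, 40, 0], [0, 0, 20, 0], [0, 0, 20, 0], [0, 0, 0, 0]],
  ],
  fingers=0.15,
)

```text
t: 57.65
tcp_pos: [0.5268, 0.2308, 0.2499]
tool_rot: [-2.379, 2.046, -0.001]
contact_force: [0.5, 0.7, -0.5]
opening: 0.0728
gripper_force: 0.0
```

```bash
python3 st.py;python3 - <<'E'
from h import *
p,W=wcap('w5.png')
H,S,V=cv2.split(cv2.cvtColor(p,cv2.COLOR_BGR2HSV))
comps(p,W,'neck',(H>3)&(H<22)&(S>100)&(W[...,2]>.092)&(W[...,2]<.11)&(W[...,0]>.4)&(W[...,0]<.7),30)
comps(p,W,'tray',(S<60)&(W[...,2]>.024)&(W[...,2]<.036)&(W[...,1]>.1)&(W[...,0]<.7),100)
comps(p,W,'wg',green(p)&(W[...,2]>.09),60)
E
python3 look.py
```

```text
57.65 [0.5268 0.2308 0.2499] [-2.379e+00  2.046e+00 -1.000e-03] q [ 0.695  0.285 -0.091  0.    -1.19  -0.545] f [ 0.52  0.68 -0.53] m [-0.008 -0.007  0.004] 0.07275654506613528 0.0
toolx deg 278.59986824375534 closing deg 8.599868243755338
neck 393 px [307 163  38  38] mean [0.5269 0.2305 0.0984] z [0.094 0.1  ] rect [527. 231.] [37. 37.] 9.1 long axis deg 105.5
neck 354 px [302 230  35  33] mean [0.5231 0.3009 0.0982] z [0.093 0.101] rect [523. 302.] [37. 37.] 4.3 long axis deg 94.2
neck 344 px [299 283  32  29] mean [0.5187 0.3677 0.0977] z [0.093 0.1  ] rect [518. 370.] [36. 37.] 8.4 long axis deg 95.9
tray 3497 px [252 118 154 188] mean [0.5211 0.2798 0.0306] z [0.026 0.033] rect [521. 302.] [179. 249.] 2.4 long axis deg 96.2
wg 1175 px [422   1  37  43] mean [0.4464 0.0595 0.1198] z [0.1   0.135] rect [447.  58.] [24. 35.] 5.8 long axis deg 97.2
green 125 px [325 236  12  15] mean [ 0.4461 -0.046   0.1215] z [0.097 0.135] rect [446. -47.] [28. 29.] 56.5 long axis deg 0.1
green 128 px [304 239  14  13] mean [0.4421 0.0039 0.1204] z [0.097 0.135] rect [442.   4.] [28. 30.] 45.9 lo
[... 202 characters left out ...]
 z [0.061 0.098] rect [524. 229.] [51. 50.] 87.9 long axis deg 132.0
amber 358 px [153 204  25  22] mean [0.5129 0.3626 0.0734] z [0.056 0.098] rect [516. 369.] [52. 52.] 86.9 long axis deg 139.3
amber 63 px [181 206   8  17] mean [0.5101 0.3173 0.0782] z [0.065 0.098] rect [512. 319.] [33. 25.] 23.7 long axis deg 177.0
tray 331 px [171  63 108   8] mean [0.9383 0.2507 0.0311] z [0.023 0.039] rect [939. 248.] [ 14. 295.] 2.3 long axis deg 91.2
tray 166 px [234 107  42  10] mean [0.8037 0.1655 0.0327] z [0.025 0.039] rect [807. 161.] [ 21. 112.] 1.8 long axis deg 91.6
tray 714 px [146 182  98  69] mean [0.491  0.2873 0.029 ] z [0.024 0.033] rect [519. 301.] [178. 248.] 2.3 long axis deg 107.5
```

View pics/w5.png

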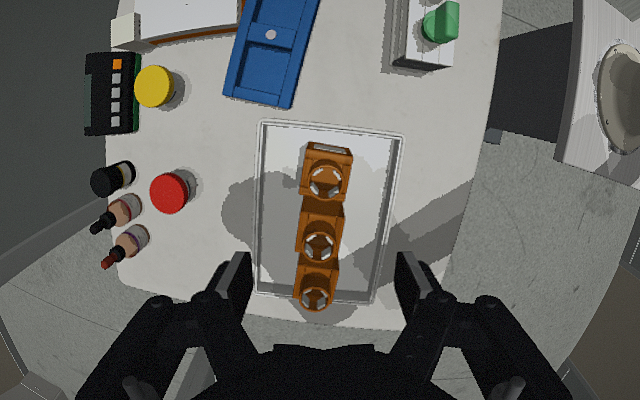

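All three open bottles stand in the tray (px 326,170 / 319,235 / 314,290), with neck tops at 99 mm as expected. The stand is empty, and the stopper tops in the rack are at 133 to 135 mm, so they are seated.

```bash
python3 -c "
from station import ticket
print(ticket.close_job())"
```

```text
the job is handed in; nothing more can be done
None
```

The job is handed in: all three stoppers were twisted free and stand seated rod-down in the drip rack, and all three open bottles stand upright on the wash tray floor; the pots and tally counter were not touched, and it took about 58 of the 210 s (the hand-in call returned no verdict).

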